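# Set a batch of turning blanks to the length stop

## Robot

A 7-joint arm with a two-finger parallel gripper is mounted at the origin on the work surface. World frame = base frame: x ahead of the robot, y to its left, z up, the work surface at z = 0. Lengths are in m, angles in rad, forces in N, time in s.
With the tool pointing down it reaches from about 0.4 to 0.875 m from the base axis. Payload 6.5 kg.
Tool frame: the origin (TCP) lies on the mounting face of the last link; the fingertips stand 173 mm ahead of it and the grasp point (between the pads) lies arm.tcp_to_grasp ahead of it (arm.tcp_to_grasp is the distance from the TCP to the grasp point, in m); z points along the fingers, y is the line along which they close (so a half turn about z gives the same grasp; the last joint's range is limited). The gripper opens to 85 mm and grips with 20 to 120 N. Pads are 22 mm wide; open, the fingers measure 114 mm over their backs; the gripper's body (76 mm by 85 mm) begins 54 mm behind the grasp point. The pads swing forward as they close: fully open they stand 13 mm farther back than shut.
Start: joints at [1.112, 0.536, -0.004, 1.538, 0.003, 1.067, -0.071], TCP at [0.249, -0.6, 0.405] pointing down, gripper open.
Joint ranges: [-2.7, 2.7], [-0.37, 2.16], [-1.27, 1.26], [0.24, 2.4], [-1.31, 4.45], [0.19, 1.91], [-2.76, 2.76]. Speed limits (rad/s): [2.39, 2.39, 3.14, 3.14, 3.14, 3.14, 3.14].

## Interface

Orientations are given as a unit quaternion [w, x, y, z].
In Python, from bench import arm gives the robot as it stands.
- The arm moves only by the shell command python3 shift.py 'ROWS' [OPENING] [FORCE]. ROWS is 1 to 8 rows, parted by a bar, with the numbers parted by spaces; each row has 4 numbers: dx, dy, dz in m, then a turn about the tool's z in rad; each row shifts and turns the commanded pose from where the row before left it, along the tool's axes as they then stand; what a row does not reach is not made up. A row lasts 1/8 s, in which the tool goes at most 0.0625 m and 0.188 rad, less where a joint would pass 70% of its speed; a pose out of reach is approached as far as the arm can. OPENING is the opening from 0.0 (shut) to 1.0 (fully open), set as the command begins (- or left out keeps the last). The fingers move at their own pace and stop on an object; FORCE is the grip in N (left out, the last holds). Time passes only in rows, so rows that do not move let the fingers close. It prints the time, the measured TCP pose, the force, the opening and the grip force at its end. Input that does not fit is refused with a message, and nothing moves.
- arm.get_state(): the state, without advancing time (a new reading comes with each control period).
- arm.grab_frame(name): name is "side" or "top"; returns the picture (400x640x3 uint8, red, green, blue); there is no depth.
- arm.camera_info(name): a dict with "fx", "fy", "cx", "cy" (pixels), "k1" (the pictures are not rectified: a ray, as slopes to the right and down, at radius r is drawn at 1 + k1 r^2 times it, then the intrinsics apply), "world_to_cam" (4x4, takes a point from world to camera coordinates). Camera axes: x right, y down, z forward; pixel columns grow to the right and rows downward; lengths in m; the calibration is good to about 2 mm. A picture is of the moment at which its call begins. camera_info takes no time and is no camera call.
- arm.finish_job(): hands the job in; it is judged then, once.
The state is a dict: "time": time; "joint_positions": joint angles; "qvel": joint speeds; "tau": joint torques, N m; "tcp_pos": TCP position; "ee_rot": TCP orientation; "wrist_force": force on the tool from outside, world axes, zero at the start; "ft_torque": the same for the moment, N m; "width": opening from 0.0 (shut) to 1.0 (fully open); "grip_force": force on a finger pad.
Only numpy, scipy, OpenCV 4.12 (cv2) and the standard library are available. Lean on these libraries where they do the work, as an engineer would, in place of code of your own. Each camera call takes 0.05 s, during which the arm holds its last target. There are 200 camera calls.

## Task

Get the length-setting sled ready for the next batch: put the dark offcut lying on its bed into the scrap bin and lay every blank from the stock board in a channel of the sled, one to a channel, ahead of the pusher bar. Lift the sprung knob of the stop turret, turn it so that the rod with the colour of the tag on the job board's white square faces the pusher's red finger, and let it drop fully home in that notch. Then wind the handwheel until the finger just touches that rod, so that all the blanks end with their near ends against the pusher bar, flat in their channels; leave the can, the hammer and the jar alone.

Things in the scene. Friction and masses are not known exactly. Their poses are not given: they have to be found in the camera images.
- sled: Fixed sled, grey bed 270 x 250 mm, top 30 mm above the origin (on the bench; bed spans x -120..150, y -125..125 mm). x points away from the robot, as the pusher advances. 4 channels along x, centre lines y = -90, -30, 30, 90 mm, 36 mm wide between ribs 6 mm high. A blank laid with its centre at x = -18 mm has its near end 17 mm ahead of the pusher when fully back (face at x = -110 mm).
- pusher (a joint): Travel (m) of the pusher along sled +x; 0 = fully back (robot side), limit 0.086. Driven by the handwheel only, 20 mm a turn. Its red square finger (14 x 14 mm, end 60 mm ahead of the pusher's face, in line with the turret) meets the red stop rod at 0.035, the yellow at 0.055, the blue at 0.075; in the white notch no rod is in its way. Starts between 0 and 0.006.
- pusher_face (a point): Middle of the front face of the pusher: an aluminium bar 246 mm long across all four channels, 40 to 72 mm above the bench; the point is 44 mm up, at the height of a lying blank's centre. Axes as the sled; a blank touching the bar has its centre 75 mm ahead (+x) of this face.
- wheel (a joint): Angle (rad) of the handwheel about its vertical axis; grows clockwise seen from above and then advances the pusher (0.02 m per 2 pi). Turns by about 0.06 N m of friction and stays where it is left.
- wheel_axis (a point): On the vertical axis of the dark steel handwheel (124 mm across, upper face 62 mm above the bench) at sled (-60, -310) mm, 88 mm up, at crank gripping height.
- crank_grip (a point): Middle (gripping height, 88 mm up) of the upright black crank grip on the handwheel: a cylinder 21 mm across, 42 mm tall, top 105.5 mm above the bench, 50 mm from the wheel axis; it spins freely on its own pin, so the gripper may keep its direction while carrying it round the circle.
- stop_turn (a joint): Angle (rad) of the stop turret about its vertical axis, growing anticlockwise from above. Notches (marked in their colour): -0.7 red rod, 0 none (white, as found), 0.7 yellow rod, 1.4 blue rod facing the pusher's finger. It turns only when lifted more than 9 mm; play in a notch about 0.08 rad either way. Limits -0.79, 1.49.
- stop_lift (a joint): Lift (m) of the turret, 0 = dropped fully home in a notch, about 0.008 = riding on top of the teeth between notches, 0.018 = upper limit. Gravity and spring pull it down with about 7 N when home, 10 N at 12 mm.
- knob_grip (a point): On the turret axis, 84 mm up when home, in the black bar knob: 60 long (point x, turning with the turret; sled x at angle 0) x 22 wide (grip across y) x 34 mm high, from 62 to 96 mm up when home. The turret axis is at sled (60, -215) mm. Below the bar three radial rods 12 mm thick (50 mm up) reach 75 (red), 55 (yellow), 35 mm (blue) from the axis.
- blank0: Square wooden turning blank 150 (its x) x 28 x 28 mm, 80 g, origin at its centre. Two to four of the four are present (the others read None). Lying in a channel its centre is 44 mm above the bench, on the stock board (fixed plywood, 190 x 300 x 12 mm, on the robot's left) 26 mm.
- blank1: Square wooden turning blank 150 (its x) x 28 x 28 mm, 80 g, origin at its centre. Two to four of the four are present (the others read None). Lying in a channel its centre is 44 mm above the bench, on the stock board (fixed plywood, 190 x 300 x 12 mm, on the robot's left) 26 mm.
- blank2: Square wooden turning blank 150 (its x) x 28 x 28 mm, 80 g, origin at its centre. Two to four of the four are present (the others read None). Lying in a channel its centre is 44 mm above the bench, on the stock board (fixed plywood, 190 x 300 x 12 mm, on the robot's left) 26 mm.
- blank3: Square wooden turning blank 150 (its x) x 28 x 28 mm, 80 g, origin at its centre. Two to four of the four are present (the others read None). Lying in a channel its centre is 44 mm above the bench, on the stock board (fixed plywood, 190 x 300 x 12 mm, on the robot's left) 26 mm.
- offcut: Dark wooden offcut 110 (its x) x 30 (y) x 26 (z) mm, origin at its centre, found lying across the ribs of the sled bed (centre 49 mm up).
- scrap_bin_in (a point): Centre of the inner floor (5 mm up) of the fixed grey open scrap bin: 100 (its x) x 180 (y) x 55 mm high, walls 5 mm.
- job_board: Fixed board 90 x 260 x 10 mm beyond the sled: one white square (current job) and two black rounds (waiting jobs). Origin under its centre.
- job_place (a point): Centre of the white square on the job board, 80 mm from the board's centre: the tag lying here names the stop rod to use.
- tag_red: Fixed red disc, 52 mm across, 12 mm thick, on the job board; origin under its centre. Not to be handled.
- tag_yellow: Fixed yellow disc, 52 mm across, 12 mm thick, on the job board; origin under its centre. Not to be handled.
- tag_blue: Fixed blue disc, 52 mm across, 12 mm thick, on the job board; origin under its centre. Not to be handled.
- spray_can: Bystander: red can 52 mm across, 140 mm tall, origin under its centre.
- mallet: Bystander: hammer 240 mm long lying on the bench.
- wax_jar: Bystander: amber jar 68 mm across, 75 mm tall, origin under its centre.

How it is judged:
By the outcome, as a careful person would: the job done as asked, in the order asked, and still so for the second after the job is handed in, with the robot touching nothing.
Of blank0, blank1, blank2, blank3 only 2 to 4 are there at a start; the rules pass over those that are not, and their reading is None.
At some moment in a run one of blank0, blank1, blank2, blank3, offcut may be knocked a few centimetres aside while the robot is not near it.
Once in a run the grip may slacken for a moment while it holds something.
It also fails if it takes over 210 s, if anything falls off the work surface, if the arm or the gripper's body presses on something with over 40 N, if the wrist force passes 120 N, or if a joint passes its speed limit or range.

## Working session

There is one attempt and no reset: what is moved stays moved. The work goes in short steps, Python scripts to look and compute and a shell command to move; the robot and the scene stay as the last step left them, time stands still between calls to the robot, and variables do not carry over. Pictures are saved under pics/ and viewed, at most 14 in all, crops included, and the job is handed in when it is done.

```bash
ls; mkdir -p pics
python3 - <<'E'
from bench import arm
import cv2
print(arm.tcp_to_grasp, arm.get_state())
for n in("side","top"):
    im=arm.grab_frame(n); cv2.imwrite(f"pics/{n}0.png",im[:,:,::-1]); print(n,arm.camera_info(n))
E
```

```text
bench.py
pics
shift.py
0.1547 {'time': 0.0, 'joint_positions': array([ 1.11182809,  0.53720392, -0.00445699,  1.53887891,  0.00257348,
        1.06728616, -0.07119405]), 'qvel': array([-0.00033962, -0.00193573,  0.00067887,  0.00132294,  0.00029929,
       -0.00065484,  0.00034404]), 'tau': array([-4.65042558e-04, -5.83410144e+01,  1.04832955e+00, -2.59104216e+01,
        1.22541285e-02,  9.49852722e-03,  2.13947123e-05]), 'tcp_pos': array([ 0.24867503, -0.60019219,  0.40378591]), 'ee_rot': array([-8.57573182e-04,  9.80770259e-01,  1.95163816e-01, -2.20157438e-04]), 'wrist_force': array([-0.21424321,  0.16428624, -0.26084185]), 'ft_torque': array([-0.02710223, -0.01600434, -0.01753257]), 'grip_force': 0.0, 'width': 0.9993258054727399}
side {'fx': 420.107660596752, 'fy': 420.107660596752, 'cx': 312.4990350357988, 'cy': 202.58069234413279, 'k1': 0.011074947283522155, 'world_to_cam': array([[ 0.88398328, -0.46736509, -0.01197602, -0.52908867],
       [-0.35930515, -0.66276134, -0.65699865,  0.24127528],
       [ 0.29912099,  0.58507887, -0.75379663,  1.23148158],
       [ 0.        ,  0.        ,  0.        ,  1.        ]])}
top {'fx': 405.3613142916607, 'fy': 405.3613142916607, 'cx': 316.183503426035, 'cy': 201.30006459223884, 'k1': -0.03886613510373257, 'world_to_cam': array([[-0.00983085, -0.99977006,  0.01905733, -0.03378457],
       [-0.98664432,  0.00659938, -0.16275576,  0.60898535],
       [ 0.16259257, -0.02040284, -0.98648233,  1.04893218],
       [ 0.        ,  0.        ,  0.        ,  1.        ]])}
```
View pics/side0.png

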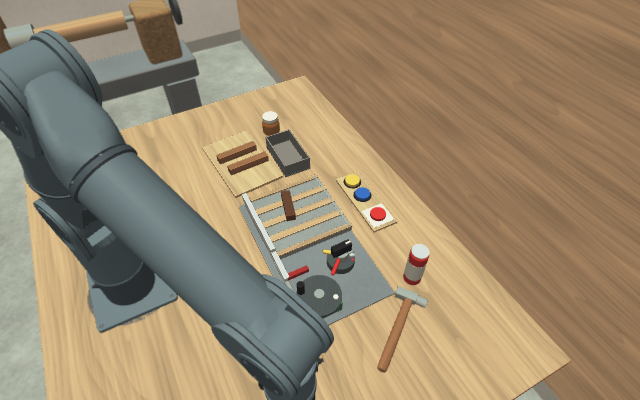

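View pics/top0.png

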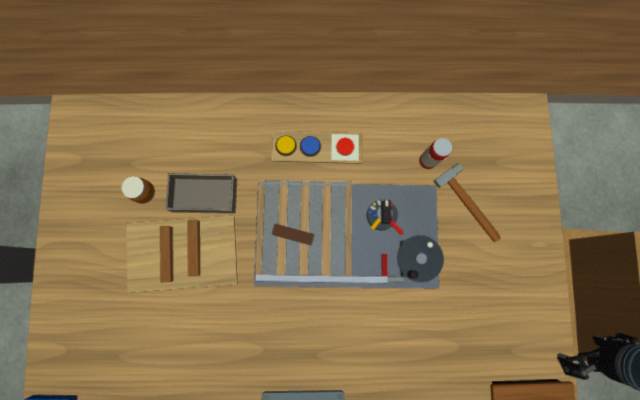

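The top view shows red tag on the white square (345,147), so the red rod is wanted. There are two blanks, at (166,254) and (194,248), and the offcut is at (293,234). The bin is at (202,193), the wheel at (421,258) with its crank at (412,273), and the turret knob at (385,210).

Create h.py:
```python
import numpy as np, cv2
from bench import arm
from scipy.spatial.transform import Rotation as R
def grab(n): return arm.grab_frame(n)
def ray(n,uv):
    c=arm.camera_info(n); T=np.array(c["world_to_cam"])
    d=(np.atleast_2d(uv)-[c["cx"],c["cy"]])/[c["fx"],c["fy"]]
    u=d.copy()
    for _ in range(20): u=d/(1+c["k1"]*(u**2).sum(1,keepdims=True))
    D=np.c_[u,np.ones(len(u))]@T[:3,:3]
    return -T[:3,:3].T@T[:3,3],D
def plane(n,uv,z):
    o,D=ray(n,uv); return o+D*((z-o[2])/D[:,2])[:,None]
def proj(n,P):
    c=arm.camera_info(n); T=np.array(c["world_to_cam"])
    p=np.atleast_2d(P)@T[:3,:3].T+T[:3,3]; u=p[:,:2]/p[:,2:]
    u=u*(1+c["k1"]*(u**2).sum(1,keepdims=True)); return u*[c["fx"],c["fy"]]+[c["cx"],c["cy"]]
def tri(ua,ub):
    "point from top and side pixels, and the gap of the rays"
    o1,d1=ray("top",ua);o2,d2=ray("side",ub);d1,d2=d1[0],d2[0]
    s=np.linalg.lstsq(np.c_[d1,-d2],o2-o1,rcond=None)[0]
    a,b=o1+s[0]*d1,o2+s[1]*d2; return (a+b)/2,np.linalg.norm(a-b)
def blobs(im,lo,hi,amin=40,roi=None):
    h=cv2.cvtColor(im,cv2.COLOR_RGB2HSV); m=cv2.inRange(h,np.array(lo),np.array(hi))
    if roi: k=np.zeros_like(m);x0,y0,x1,y1=roi;k[y0:y1,x0:x1]=255;m&=k
    cs,_=cv2.findContours(m,cv2.RETR_EXTERNAL,cv2.CHAIN_APPROX_NONE)
    return sorted([c for c in cs if cv2.contourArea(c)>amin],key=cv2.contourArea,reverse=True)
def crop(im,x0,y0,x1,y1,s,f): cv2.imwrite(f,cv2.resize(im[y0:y1,x0:x1,::-1],None,fx=s,fy=s,interpolation=cv2.INTER_CUBIC))
```

Run:
```python
from h import *
t=grab("top");s=grab("side")
np.save("t.npy",t);np.save("s.npy",s)
crop(t,240,170,450,300,3.8,"pics/tc.png"); crop(s,195,100,375,320,2.7,"pics/sc.png")
h=cv2.cvtColor(t,cv2.COLOR_RGB2HSV);hs=cv2.cvtColor(s,cv2.COLOR_RGB2HSV)
for p in [(166,254),(194,248),(293,234),(140,240),(345,147),(384,265),(150,220)]: print("top",p,h[p[1],p[0]])
for p in [(237,152),(248,163),(288,204),(225,165)]: print("side",p,hs[p[1],p[0]])
```

```text
top (166, 254) [ 14 167 124]
top (194, 248) [ 15 165 127]
top (293, 234) [ 10 127  86]
top (140, 240) [ 20 115 173]
top (345, 147) [  3 230 204]
top (384, 265) [  2 214 142]
top (150, 220) [ 18 121 152]
side (237, 152) [ 12 129  91]
side (248, 163) [ 12 126  93]
side (288, 204) [ 12 130 106]
side (225, 165) [ 20  92 213]
```

View pics/tc.png

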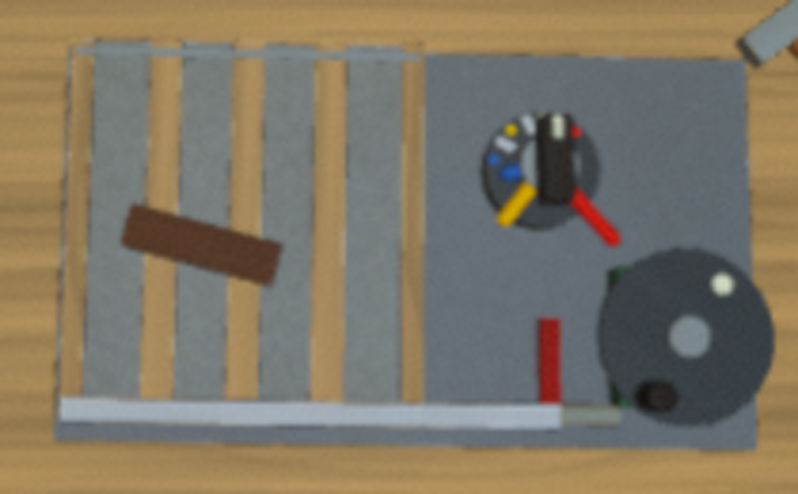

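View pics/sc.png

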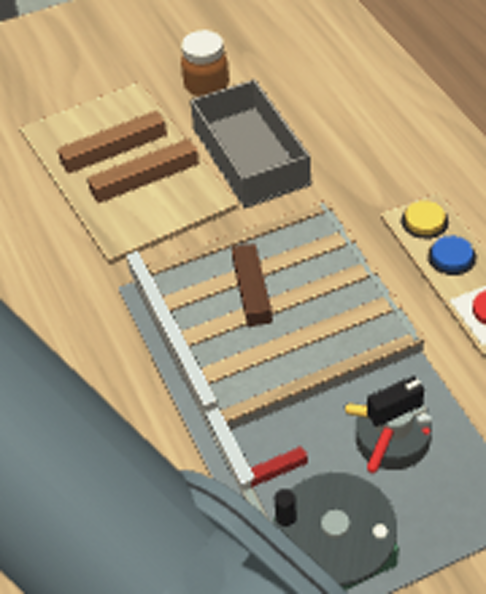

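The top crop shows the wheel hub at full-image (421.6,258.7), the crank grip top at (412.9,273.9) and the knob bar at (386,212). The ribs run vertically and the pusher bar is at row ~278. The side crop shows two blanks on the board and the offcut lying across two ribs.

Run:
```python
from h import *
np.set_printoptions(precision=4,suppress=True)
t=np.load("t.npy");s=np.load("s.npy")
def rects(im,lo,hi,roi,n):
    out=[]
    for c in blobs(im,lo,hi,60,roi)[:n]:
        out.append(c.reshape(-1,2).mean(0)*0+np.array(cv2.minAreaRect(c)[0])); print(cv2.minAreaRect(c),cv2.contourArea(c))
    return out
print("cam",ray("top",(0,0))[0],ray("side",(0,0))[0])
print("top blanks");B=rects(t,(8,140,60),(16,255,150),(120,215,240,295),3)
print("top offcut");O=rects(t,(4,90,40),(14,255,110),(262,215,325,250),1)
print("side blanks");rects(s,(4,90,40),(15,255,200),(205,130,280,185),3)
print("side offcut");rects(s,(4,90,40),(15,255,200),(272,185,302,225),1)
print("top bin dark");rects(t,(0,0,0),(180,120,95),(155,165,245,217),2)
# ribs : wood columns by row
h=cv2.cvtColor(t,cv2.COLOR_RGB2HSV)
wood=cv2.inRange(h,np.array((8,70,100)),np.array((25,255,255)))
L=[]
for r in list(range(190,220,3))+list(range(250,273,3)):
    x=np.flatnonzero(wood[r,258:356])+258; g=np.split(x,np.flatnonzero(np.diff(x)>2)+1)
    L.append((r,[(a[0],a[-1]) for a in g if len(a)>2]))
for l in L[::3]: print(l)
print("wheel",plane("top",(421.6,258.7),.064),"crank",plane("top",(412.9,273.9),.1055),tri((412.9,273.9),(300.9,283.3)),"hub",tri((421.6,258.7),(319.4,293.3)))
print("knob",plane("top",(386,212),.096))
```

```text
cam [ 0.43   -0.0164  1.1345] [ 0.186  -0.8079  1.0805]
top blanks
((166.0, 253.5), (55.0, 12.0), 90.0) 595.0
((193.5, 247.5), (55.0, 11.0), 90.0) 562.0
top offcut
((292.3461608886719, 233.7307586669922), (40.169254302978516, 10.70010757446289), 15.255120277404785) 375.5
side blanks
((247.86083984375, 162.4381561279297), (10.482187271118164, 41.785160064697266), 68.96248626708984) 362.5
((236.1724090576172, 151.93106079101562), (10.027547836303711, 40.11019515991211), 68.19859313964844) 340.0
side offcut
((287.2647399902344, 204.558837890625), (31.28709602355957, 10.429032325744629), 75.96376037597656) 243.5
top bin dark
((201.4580078125, 193.5127410888672), (68.64019012451172, 36.819129943847656), 1.5911403894424438) 537.5
(190, [(np.int64(259), np.int64(264)), (np.int64(279), np.int64(286)), (np.int64(301), np.int64(309)), (np.int64(323), np.int64(330)), (np.int64(346), np.int64(350))])
(199, [(np.int64(258), np.int64(263)), (np.int64(279), np.int64(287)), (np.int64(301), np.int64(308)), (np.int64(323), np.int64(330)), (np.int64(346), np.int64(350))])
(208, [(np.int64(258), np.int6
[... 189 characters left out ...]
9), np.int64(286)), (np.int64(301), np.int64(308)), (np.int64(323), np.int64(330)), (np.int64(346), np.int64(350))])
(256, [(np.int64(258), np.int64(261)), (np.int64(277), np.int64(285)), (np.int64(300), np.int64(307)), (np.int64(322), np.int64(329)), (np.int64(346), np.int64(350))])
(265, [(np.int64(258), np.int64(261)), (np.int64(277), np.int64(285)), (np.int64(300), np.int64(307)), (np.int64(322), np.int64(329)), (np.int64(346), np.int64(350))])
wheel [[ 0.4511 -0.3151  0.064 ]] crank [[ 0.4126 -0.2795  0.1055]] (array([ 0.4141, -0.2819,  0.0984]), np.float64(0.0033937727714666555)) hub (array([ 0.4523, -0.3152,  0.0652]), np.float64(0.002630557814727813))
knob [[ 0.5718 -0.219   0.096 ]]
```

Run:
```python
from h import *
from scipy.optimize import least_squares
np.set_printoptions(precision=4,suppress=True)
t=np.load("t.npy");h=cv2.cvtColor(t,cv2.COLOR_RGB2HSV)
wood=cv2.inRange(h,np.array((8,70,100)),np.array((25,255,255)))
pts=[]
for r in list(range(190,220,3))+list(range(252,273,3)):
    x=np.flatnonzero(wood[r,258:356])+258; g=[a for a in np.split(x,np.flatnonzero(np.diff(x)>2)+1) if len(a)>2]
    if len(g)==5:
        for a,y in zip(g[1:4],(.06,0,-.06)): pts.append((*plane("top",((a[0]+a[-1])/2,r),.036)[0,:2],y))
pts=np.array(pts)
W=np.array([.4515,-.3151]);K=np.array([.5718,-.219])
def f(p):
    x,y,a=p;c,s=np.cos(a),np.sin(a);Rm=np.array([[c,-s],[s,c]])
    r1=(pts[:,:2]-[x,y])@Rm[:,1]-pts[:,2]
    return np.r_[r1*.3,(W-[x,y])@Rm-[-.06,-.31],(K-[x,y])@Rm-[.06,-.215]]
s=least_squares(f,[.51,0,0]);print("sled",s.x,"res",s.fun[-4:],np.std(s.fun[:-4])/.3)
def off(lo,hi,roi,z,n):
    for c in blobs(t,lo,hi,60,roi)[:n]:
        q=c.reshape(-1,2).astype(float); P=plane("top",q,z)[:,:2]
        r=cv2.minAreaRect((P*1000).astype(np.float32)); print(r)
off((8,140,60),(16,255,150),(120,215,240,295),.04,3)
off((4,90,40),(14,255,110),(262,215,325,250),.062,1)
off((0,0,0),(180,120,95),(155,165,245,217),.055,1)
print(tri((166,253.5),(236.2,151.9)),tri((193.5,247.5),(247.9,162.4)),tri((292.3,233.7),(287.3,204.6)))
a=arm.get_state();print(R.from_quat(np.roll(a["ee_rot"],-1)).as_matrix())
```

```text
sled [ 0.5164 -0.0049 -0.018 ] res [ 0.0007 -0.0013 -0.0007  0.002 ] 0.0008362024159410932
((472.1611022949219, 364.6732177734375), (147.744873046875, 32.097991943359375), 2.7965753078460693)
((487.8059387207031, 291.3016052246094), (148.0424041748047, 29.686500549316406), 2.2145800590515137)
((520.2454833984375, 25.338634490966797), (106.25533294677734, 28.28322410583496), 74.28587341308594)
((631.69384765625, 271.0811767578125), (184.78460693359375, 101.2573471069336), 88.54447937011719)
(array([0.472 , 0.37  , 0.0242]), np.float64(0.00011236827805268338)) (array([0.4882, 0.2953, 0.0251]), np.float64(0.000915594106885206)) (array([0.521 , 0.0263, 0.046 ]), np.float64(0.00138042970257991))
[[ 0.9238  0.3828 -0.0005]
 [ 0.3828 -0.9238  0.0009]
 [-0.0001 -0.001  -1.    ]]
```

```bash
cat >> h.py <<'E'
def go(x,y,ztip,psi=None):
    "shift in tool axes (after the turn) to bring the fingertips to x,y,ztip with tool x at psi"
    s=arm.get_state(); M=R.from_quat(np.roll(s["ee_rot"],-1)).as_matrix()
    p0=np.arctan2(M[1,0],M[0,0]); psi=p0 if psi is None else psi
    tip=s["tcp_pos"]+M[:,2]*.173; turn=-(psi-p0)
    M2=M@R.from_euler('z',turn).as_matrix()
    d=M2.T@(np.array([x,y,ztip+.173])-s["tcp_pos"])
    print("tip",tip.round(4),"psi",round(p0,4),"t",round(s["time"],2),"-> turn %.3f dxyz %.4f %.4f %.4f"%(turn,*d),"w",round(float(s["width"]),3),"F",np.round(s["wrist_force"],1),"q",s["joint_positions"].round(2))
E
python3 shift.py '0 0 0 -0.18 | 0 0 0 -0.18 | 0 0 0 -0.18 | 0 0 0 -0.18 | 0 0 0 -0.18'
python3 -c "
from h import *
go(.520,.026,.2,1.297)"
```

```text
time: 0.82
tcp_pos: [0.2487, -0.6004, 0.4044]
ee_rot: [-0.0, 0.796, 0.605, 0.0]
wrist_force: [0.6, -0.2, -0.0]
width: 1.004
grip_force: 0.0
tip [ 0.2486 -0.6004  0.2314] psi 1.2987 t 0.82 -> turn 0.002 dxyz 0.6764 0.0918 0.0316 w 1.004 F [ 0.6 -0.2 -0. ] q [ 1.25  0.55 -0.21  1.53  0.12  1.08  0.74]
```

```bash
python3 shift.py '0.056 0.0077 0 0 | 0.056 0.0077 0 0 | 0.056 0.0077 0 0 | 0.056 0.0077 0 0 | 0.056 0.0077 0 0 | 0.056 0.0077 0 0 | 0.056 0.0077 0 0 | 0.056 0.0077 0 0' | head -2
python3 shift.py '0.056 0.0077 0 0 | 0.056 0.0077 0 0 | 0.056 0.0077 0 0 | 0.056 0.0077 0 0 | 0 0 0.03 0 | 0 0 0 0' .7| head -2
python3 -c "
from h import *
t=grab('top')
go(.520,.026,.047,1.297)
crop(t,240,150,450,300,3.8,'pics/t1.png')
s=grab('side')
for c in blobs(s,(4,90,40),(15,255,200),60,(272,185,302,225)): print(cv2.minAreaRect(c))
"
```

```text
time: 1.82
tcp_pos: [0.4314, -0.1849, 0.4048]
time: 2.58
tcp_pos: [0.5211, 0.0205, 0.3729]
tip [0.5212 0.0198 0.2011] psi 1.2925 t 2.62 -> turn -0.004 dxyz 0.0056 -0.0029 0.1541 w 0.7 F [-0.8 -0.4  0.4] q [ 0.27  0.4  -0.5   1.88  0.24  0.92 -0.61]
((287.2647399902344, 204.558837890625), (31.28709602355957, 10.429032325744629), 75.96376037597656)
```

```bash
python3 shift.py '0.006 -0.003 0.05 -0.004 | 0 0 0.05 0 | 0 0 0.04 0 | 0 0 0.014 0 | 0 0 0 0 | 0 0 0 0' .7|head -2
python3 -c "
from h import *
go(.520,.026,.046,1.297)"
python3 shift.py '0 0 0.001 0 | 0 0 0 0 | 0 0 0 0 | 0 0 0 0 | 0 0 0 0 | 0 0 0 0' 0 50
python3 shift.py '0 0 -0.02 0 | 0 0 -0.05 0 | 0 0 -0.05 0 | 0 0 -0.05 0 | 0 0 0 0'|tail -2
python3 -c "
from h import *
go(.632,.271,.2,1.55)"
```

```text
time: 3.42
tcp_pos: [0.5218, 0.0269, 0.2225]
tip [0.5223 0.0269 0.0495] psi 1.2963 t 3.42 -> turn -0.001 dxyz -0.0013 -0.0015 0.0034 w 0.702 F [-0.4  0.1 -0.6] q [ 0.17  0.64 -0.39  1.97  0.41  0.61 -0.76]
time: 4.18
tcp_pos: [0.5214, 0.027, 0.2208]
ee_rot: [0.001, 0.797, 0.604, 0.001]
wrist_force: [-0.8, 0.0, 5.3]
width: 0.335
grip_force: 49.9
width: 0.341
grip_force: 49.7
tip [0.5234 0.0274 0.2208] psi 1.2967 t 4.8 -> turn -0.253 dxyz 0.2459 0.1047 0.0217 w 0.341 F [ 0.2 -0.9 -0.6] q [ 0.28  0.38 -0.52  1.86  0.23  0.95 -0.62]
```

```bash
python3 shift.py '0 0 0 -0.127 | 0 0 0 -0.126 | 0.05 0.021 0 0 | 0.05 0.021 0 0 | 0.05 0.021 0 0 | 0.05 0.021 0 0 | 0.046 0.021 0 0 | 0 0 0 0'|tail -2
python3 -c "
from h import *
go(.632,.271,.04,1.55)"
```

```text
width: 0.333
grip_force: 49.7
tip [0.6296 0.2759 0.2149] psi 1.5555 t 5.8 -> turn 0.006 dxyz -0.0048 0.0025 0.1749 w 0.333 F [-1.   0.2  0.3] q [-0.14  0.68 -0.55  1.42  0.36  1.15 -0.75]
```

```bash
python3 shift.py '-0.005 0.002 0.055 0 | 0 0 0.055 0 | 0 0 0.05 0 | 0 0 0.015 0 | 0 0 0 0'|tail -2
python3 -c "
from h import *
go(.632,.271,.04,1.55)"
python3 shift.py '0 0 0 0 | 0 0 0 0 | 0 0 0 0 | 0 0 -0.05 0 | 0 0 -0.06 0 | 0 0 -0.06 0 | 0 0 0 0' .5 | tail -3
python3 -c "
from h import *
go(.4878,.2913,.2,.039)
t=grab('top')
for lo,hi,roi,z in (((8,140,60),(16,255,150),(120,215,240,295),.04),((4,90,40),(14,255,110),(165,165,240,217),.03)):
    for c in blobs(t,lo,hi,60,roi)[:2]: print(cv2.minAreaRect((plane('top',c.reshape(-1,2).astype(float),z)[:,:2]*1000).astype(np.float32)))
crop(t,110,150,360,300,3,'pics/t2.png')
"
```

```text
width: 0.339
grip_force: 49.7
tip [0.6325 0.2651 0.0413] psi 1.5496 t 6.42 -> turn -0.000 dxyz 0.0058 -0.0008 0.0013 w 0.339 F [ 0.7  0.5 -0. ] q [-0.16  0.87 -0.47  1.51  0.47  0.87 -0.82]
wrist_force: [0.2, -0.5, -0.4]
width: 0.499
grip_force: 0.0
tip [0.6358 0.2677 0.2185] psi 1.5495 t 7.3 -> turn 1.511 dxyz -0.1454 -0.0300 0.0171 w 0.499 F [ 0.2 -0.5 -0.4] q [-0.12  0.67 -0.55  1.42  0.37  1.14 -0.74]
((416.5516662597656, 372.1703186035156), (53.19670104980469, 24.89513397216797), 33.11805725097656)
((633.0045776367188, 245.87904357910156), (72.97099304199219, 30.893259048461914), 89.61538696289062)
```

View pics/t2.png

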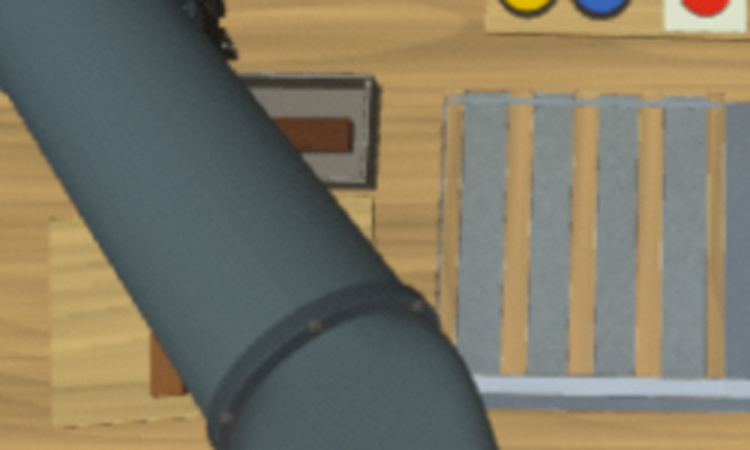

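The offcut lies in the bin (crop 315,135). I'll move over the nearer blank, turning the short way round.

```bash
python3 shift.py '0 0 0 -0.18 | 0 0 0 -0.18 | 0 0 0 -0.18 | 0 0 0 -0.18 | 0 0 0 -0.18 | 0 0 0 -0.18 | 0 0 0 -0.18 | 0 0 0 -0.18' .6|tail -2
python3 shift.py '0 0 0 -0.18 | 0 0 0 -0.01 | 0.05 0 0 0 | 0.05 0 0 0 | 0.05 0 0 0 | 0 0 0 0'|tail -2
python3 -c "
from h import *
go(.4878,.2913,.2,3.18)
s=grab('side');t=grab('top')
for c in blobs(s,(4,90,40),(15,255,200),60,(200,125,290,195)): print(cv2.minAreaRect(c))
for c in blobs(t,(8,140,60),(16,255,150),60,(120,215,240,295))[:2]: print(cv2.minAreaRect((plane('top',c.reshape(-1,2).astype(float),.04)[:,:2]*1000).astype(np.float32)))
"
```

```text
width: 0.601
grip_force: 0.0
width: 0.596
grip_force: 0.0
tip [0.4789 0.2596 0.211 ] psi -3.1024 t 9.1 -> turn -6.282 dxyz -0.0098 0.0309 0.0109 w 0.596 F [ 0.6  0.2 -0.5] q [ 0.14  0.58 -0.99  1.8   0.55  1.07  0.57]
((247.84716796875, 162.39276123046875), (10.459163665771484, 41.78487777709961), 68.74949645996094)
((236.14173889160156, 151.86854553222656), (10.195003509521484, 40.13386154174805), 68.96248626708984)
((271.0, 130.0), (10.0, 16.0), 90.0)
((285.7941589355469, 155.67648315429688), (15.764815330505371, 8.48874568939209), 75.96376037597656)
((538.2567138671875, 294.5906066894531), (46.909080505371094, 27.11447525024414), 2.074411630630493)
```

```bash
python3 shift.py '-0.01 0.0315 0.05 0 | 0 0 0.05 0 | 0 0 0.05 0 | 0 0 0.03 0 | 0 0 0 0' .55|tail -2
python3 -c "
from h import *
go(.488,.2922,.022,.039-np.pi)"
```

```text
width: 0.553
grip_force: 0.0
tip [0.4914 0.2906 0.0291] psi -3.1058 t 9.82 -> turn -0.003 dxyz 0.0039 0.0013 0.0071 w 0.553 F [0.1 0.  1.7] q [-0.06  0.85 -0.77  1.82  0.8   0.82  0.36]
```

```bash
python3 shift.py '0.004 0.001 0.0065 0 | 0 0 0 0 | 0 0 0 0 | 0 0 0 0 | 0 0 0 0 | 0 0 0 0 | 0 0 0 0' 0 60|tail -3
python3 -c "
from h import *
go(.488,.2922,.022,.039-np.pi)"
python3 shift.py '0 0 -0.02 0 | 0 0 -0.05 0 | 0 0 -0.05 0 | 0 0 -0.03 0 | 0 0 0 0'|tail -2
python3 -c "
from h import *
go(.5019,-.0347,.12,-.018-np.pi)"
```

```text
wrist_force: [1.0, -0.7, 6.4]
width: 0.309
grip_force: 61.8
tip [0.4881 0.2927 0.0258] psi -3.1036 t 10.7 -> turn -0.001 dxyz -0.0000 -0.0005 0.0038 w 0.309 F [ 1.  -0.7  6.4] q [-0.07  0.85 -0.77  1.83  0.81  0.8   0.35]
width: 0.316
grip_force: 37.9
tip [0.4888 0.2938 0.1785] psi -3.1033 t 11.32 -> turn 0.056 dxyz -0.0195 -0.3279 0.0577 w 0.316 F [ 0.4  0.6 -2.3] q [ 0.05  0.65 -0.94  1.77  0.61  1.03  0.5 ]
```

```bash
python3 shift.py '0 0 0 0.03 | 0 0 0 0.026 | 0 0 0 0 | 0 0 0 0' - 60|tail -3
python3 -c "
from h import *
go(.5019,-.0347,.12,-.018-np.pi)
s=grab('side');crop(s,180,90,430,290,3,'pics/s3.png')
"
```

```text
wrist_force: [0.9, 0.2, -1.3]
width: 0.309
grip_force: 64.9
tip [0.4874 0.2926 0.1747] psi 3.1242 t 11.82 -> turn 6.284 dxyz -0.0203 -0.3270 0.0548 w 0.309 F [ 0.9  0.2 -1.3] q [ 0.04  0.65 -0.92  1.77  0.6   1.03  0.45]
```

View pics/s3.png

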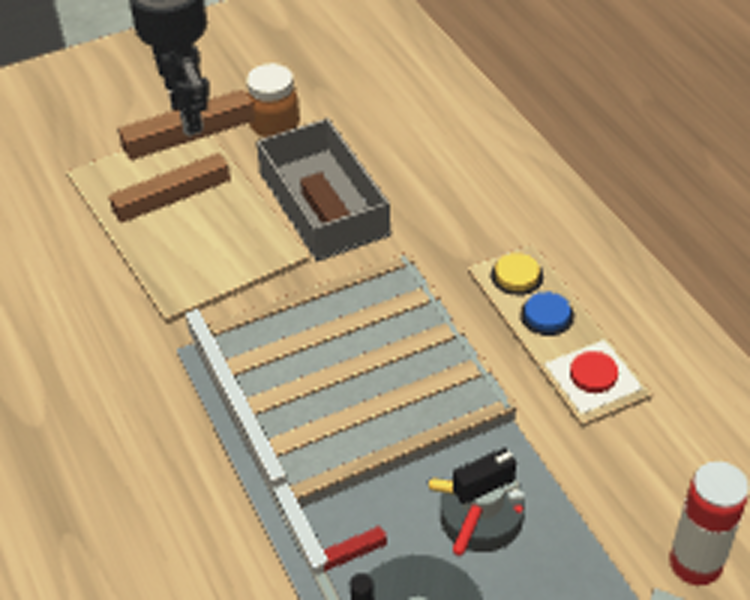

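The blank is held level (crop 185,125), and the other one is still on the board at (170,187). The offcut is in the bin.

```bash
python3 shift.py '-0.003 -0.05 0 0 | -0.003 -0.05 0 0 | -0.003 -0.05 0 0 | -0.003 -0.05 0 0 | -0.003 -0.05 0 0 | -0.003 -0.05 0 0 | -0.002 -0.027 0.03 0 | 0 0 0 0' |tail -2
python3 -c "
from h import *
go(.5019,-.0347,.054,-.018-np.pi)"
```

```text
width: 0.311
grip_force: 65.1
tip [ 0.5004 -0.0374  0.1433] psi 3.1195 t 12.88 -> turn 6.279 dxyz -0.0011 0.0027 0.0893 w 0.311 F [ 0.1  0.5 -1.5] q [ 0.69  0.59 -0.92  1.96  0.61  0.9   1.  ]
```

```bash
python3 shift.py '-0.001 0.0025 0.04 0.0 | 0 0 0.04 0 | 0 0 0 0 | 0 0 0 0' |tail -2
python3 -c "
from h import *
go(.5019,-.0347,.045,-.018-np.pi)
t=grab('top');s=grab('side');crop(t,240,150,450,300,3.8,'pics/t4.png');crop(s,240,160,370,260,4,'pics/s4.png')"
```

```text
width: 0.305
grip_force: 65.1
tip [ 0.504  -0.031   0.0668] psi 3.1251 t 13.38 -> turn 6.285 dxyz 0.0018 -0.0036 0.0218 w 0.305 F [ 0.7  1.  -0.5] q [ 0.6   0.71 -0.81  1.99  0.75  0.77  0.89]
```

View pics/s4.png

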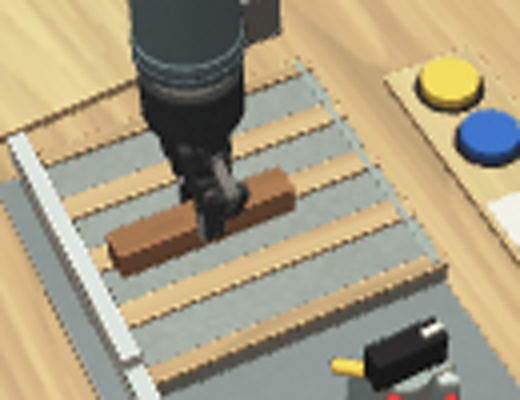

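The blank hangs over the -30 channel, between the middle rib and the next one nearer the camera. I'll lower it in small steps.

```bash
python3 shift.py '0 -0.001 0 0 | 0 0 0 0' |sed -n 2p;python3 shift.py '0 0 0 0 | 0 0 0 0' |sed -n 2p;python3 shift.py '0 0 0 0 | 0 0 0 0' |sed -n 2p
python3 -c "
from h import *
go(.5019,-.0347,.045,-.018-np.pi)
t=grab('top');s=grab('side')
for c in blobs(s,(4,90,40),(12,255,200),30,(262,200,320,232)): print(cv2.minAreaRect(c))
"
```

```text
tcp_pos: [0.5031, -0.0334, 0.2388]
tcp_pos: [0.5029, -0.0332, 0.2382]
tcp_pos: [0.5029, -0.0332, 0.2381]
tip [ 0.5029 -0.0332  0.0651] psi 3.1239 t 14.22 -> turn 6.284 dxyz 0.0010 -0.0016 0.0201 w 0.31 F [ 0.5 -0.3 -0.9] q [ 0.6   0.71 -0.81  1.99  0.75  0.77  0.89]
((278.1783752441406, 223.62974548339844), (8.681918144226074, 22.19867515563965), 81.02737426757812)
```

```bash
python3 shift.py '0 -0.0015 0.012 0 | 0 0 0 0 | 0 0 0 0 | 0 0 0.005 0 | 0 0 0 0 | 0 0 0 0'|grep force; python3 shift.py '0 0 0.003 0 | 0 0 0 0 | 0 0 0 0' |grep -E "wrist|pos"
python3 -c "
from h import *
go(.5019,-.0347,.045,-.018-np.pi)"
```

```text
wrist_force: [-0.6, 0.3, -1.2]
grip_force: 65.1
tcp_pos: [0.5029, -0.0347, 0.2182]
wrist_force: [-0.2, 0.7, -0.3]
tip [ 0.5029 -0.0347  0.0452] psi 3.1239 t 15.45 -> turn 6.283 dxyz 0.0010 -0.0000 0.0002 w 0.31 F [-0.2  0.7 -0.3] q [ 0.58  0.74 -0.78  2.    0.78  0.73  0.87]
```

Below rib level with no contact force; a little more, then release.

```bash
python3 shift.py '0 0 0.0015 0 | 0 0 0 0 | 0 0 0 0'|grep wrist
python3 shift.py '0 0 0 0 | 0 0 0 0 | 0 0 0 0 | 0 0 -0.05 0 | 0 0 -0.05 0 | 0 0 -0.05 0 | 0 0 0 0 | 0 0 0 0' .55|tail -2
python3 -c "
from h import *
go(.4722,.3660,.18,.044-np.pi)
s=grab('side')
for c in blobs(s,(4,90,40),(15,255,200),60,(200,125,290,195)): print(cv2.minAreaRect(c))
crop(s,240,160,370,260,4,'pics/s5.png')
"
```

```text
wrist_force: [-0.2, -0.4, 4.0]
width: 0.553
grip_force: 0.0
tip [ 0.5024 -0.0351  0.1931] psi 3.1236 t 16.82 -> turn 6.221 dxyz 0.0126 0.4019 0.0129 w 0.553 F [-0.5  0.4 -1.3] q [ 0.74  0.53 -0.98  1.92  0.53  0.98  1.07]
((236.14173889160156, 151.86854553222656), (10.195003509521484, 40.13386154174805), 68.96248626708984)
```

View pics/s5.png

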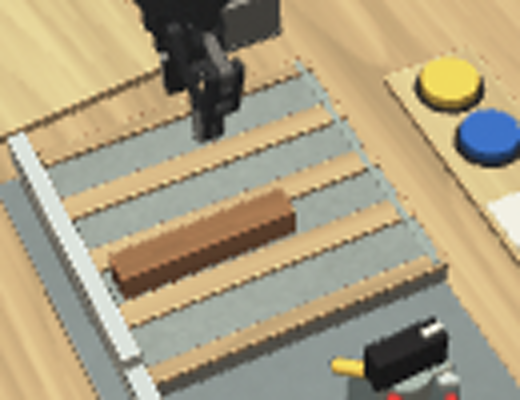

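The blank lies flat in its channel, just ahead of the bar. Now the second one.

```bash
python3 shift.py '0.002 0.05 0 -0.03 | 0.002 0.05 0 -0.03 | 0.002 0.05 0 0 | 0.002 0.05 0 0 | 0.002 0.05 0 0 | 0.002 0.05 0 0 | 0 0.05 0 0 | 0 0.05 0 0'|tail -1
python3 shift.py '0 0 0 0 | 0 0 0 0 | 0 0 0 0'|tail -1
python3 -c "
from h import *
go(.4722,.3660,.026,.044-np.pi)
t=grab('top')
for c in blobs(t,(8,140,60),(16,255,150),60,(120,215,240,295))[:2]: print(cv2.minAreaRect((plane('top',c.reshape(-1,2).astype(float),.04)[:,:2]*1000).astype(np.float32)))
"
```

```text
grip_force: 0.0
grip_force: 0.0
tip [0.479  0.3628 0.1928] psi -3.1013 t 18.25 -> turn -0.004 dxyz 0.0066 0.0035 0.1668 w 0.554 F [-0.3  1.1 -0.8] q [-0.09  0.68 -0.93  1.67  0.6   1.1   0.42]
((502.29998779296875, 368.66845703125), (87.09310913085938, 32.367095947265625), 2.6001949310302734)
```

```bash
python3 shift.py '0.0066 0.0035 0.05 0 | 0 0 0.05 0 | 0 0 0.05 0 | 0 0 0.0165 0 | 0 0 0 0 | 0 0 0 0'|tail -2
python3 shift.py '0 0 0 0 | 0 0 0 0 | 0 0 0 0 | 0 0 0 0 | 0 0 0 0 | 0 0 0 0' 0 70|tail -3
python3 -c "
from h import *
go(.4722,.366,.026,.044-np.pi)"
python3 shift.py '0 0 -0.02 0 | 0 0 -0.05 0 | 0 0 -0.05 0 | 0 0 -0.03 0 | 0 0 0 0.03 | 0 0 0 0.032 | 0 0 0 0 | 0 0 0 0'|tail -2
python3 -c "
from h import *
go(.504,.0854,.12,-.018-np.pi)"
```

```text
width: 0.548
grip_force: 0.0
wrist_force: [-0.3, -0.9, 7.5]
width: 0.302
grip_force: 69.6
tip [0.4728 0.3688 0.0292] psi -3.0994 t 19.8 -> turn -0.002 dxyz 0.0003 -0.0026 0.0032 w 0.302 F [-0.3 -0.9  7.5] q [-0.2   0.88 -0.77  1.75  0.8   0.85  0.26]
width: 0.304
grip_force: 69.2
tip [0.4713 0.3676 0.1763] psi 3.1223 t 20.8 -> turn 6.282 dxyz -0.0376 -0.2817 0.0565 w 0.304 F [-0.6  0.6 -1.8] q [-0.12  0.69 -0.91  1.69  0.61  1.07  0.34]
```

```bash
python3 shift.py '-0.006 -0.05 0 0 | -0.006 -0.05 0 0 | -0.006 -0.05 0 0 | -0.006 -0.05 0 0 | -0.006 -0.05 0 0 | -0.0076 -0.0317 0.04 0 | 0 0 0.04 0 | 0 0 0 0' |tail -2
python3 shift.py '0 0 0 0 | 0 0 0 0 | 0 0 0 0'|tail -1
python3 -c "
from h import *
go(.504,.0854,.052,-.018-np.pi)
s=grab('side');crop(s,230,140,360,240,4,'pics/s6.png')"
```

```text
width: 0.31
grip_force: 69.2
grip_force: 69.2
tip [0.5044 0.086  0.0982] psi 3.1223 t 22.18 -> turn 6.282 dxyz 0.0002 -0.0006 0.0462 w 0.304 F [ 0.3 -0.1 -1. ] q [ 0.4   0.67 -0.86  1.96  0.69  0.83  0.7 ]
```

View pics/s6.png

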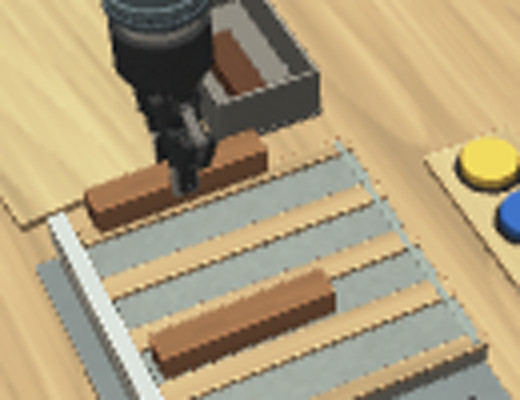

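The second blank is held over the left channel and the first is still in place.

```bash
python3 shift.py '0 -0.0006 0.03 0 | 0 0 0.013 0 | 0 0 0 0 | 0 0 0 0 | 0 0 0.004 0 | 0 0 0 0 | 0 0 0 0'|grep wrist; python3 shift.py '0 0 0.003 0 | 0 0 0 0 | 0 0 0 0' |grep -E "wrist|pos"
python3 -c "
from h import *
go(.504,.0854,.047,-.018-np.pi)"
```

```text
wrist_force: [-0.6, 0.7, -0.6]
tcp_pos: [0.5039, 0.085, 0.2202]
wrist_force: [0.1, -0.6, -0.2]
tip [0.504  0.085  0.0472] psi 3.1218 t 23.48 -> turn 6.281 dxyz -0.0001 0.0004 0.0002 w 0.305 F [ 0.1 -0.6 -0.2] q [ 0.34  0.75 -0.78  1.98  0.78  0.75  0.64]
```

```bash
python3 shift.py '0 0 0.0015 0 | 0 0 0 0 | 0 0 0 0'|grep wrist;python3 shift.py '0 0 0.001 0 | 0 0 0 0 | 0 0 0 0'|grep wrist
python3 shift.py '0 0 0 0 | 0 0 0 0 | 0 0 0 0 | 0 0 -0.04 0 | 0 0 -0.05 0 | 0 0 -0.05 0 | 0 0 -0.02 0 | 0 0 0 0' .55|tail -2
python3 shift.py '0 -0.05 0 0 | 0 -0.05 0 0 | 0 -0.05 0 0 | 0 -0.05 0 0 | -0.03 -0.05 0 0 | -0.03 -0.05 0 0 | 0 0 0 0 | 0 0 0 0'|tail -1
python3 -c "
from h import *
t=grab('top');s=grab('side')
go(.572,-.220,.12,-.018-np.pi)
crop(t,230,170,440,300,3.8,'pics/t7.png')
for c in blobs(t,(8,140,60),(16,255,150),60,(250,180,350,295))[:4]: print(cv2.minAreaRect((plane('top',c.reshape(-1,2).astype(float),.058)[:,:2]*1000).astype(np.float32)))
"
```

```text
wrist_force: [-5.1, -2.3, 19.8]
wrist_force: [-8.5, -3.9, 32.2]
width: 0.547
grip_force: 0.0
grip_force: 0.0
tip [ 0.5571 -0.2144  0.2038] psi 3.1243 t 26.32 -> turn 6.284 dxyz -0.0149 -0.0053 0.0837 w 0.551 F [ 0.3  0.2 -0.4] q [ 0.92  0.66 -0.92  1.67  0.57  1.11  1.39]
((502.4927673339844, 85.36518859863281), (25.530689239501953, 142.798095703125), 89.1519546508789)
((501.526611328125, -33.68909454345703), (22.291757583618164, 143.2005615234375), 88.4362564086914)
```

View pics/t7.png

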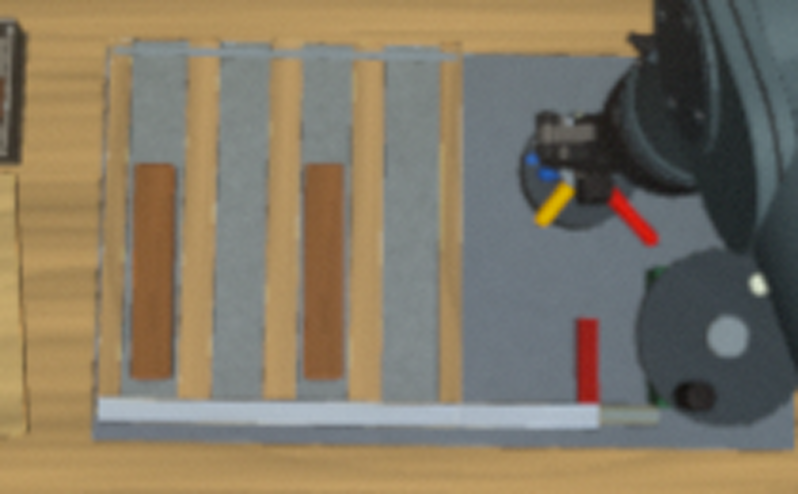

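Both blanks lie in their channels (crop 155,270 and 325,270). On to the knob.

```bash
python3 shift.py '-0.015 -0.005 0.05 0 | 0 0 0.034 0 | 0 0 0 0 | 0 0 0 0' .5|tail -1
python3 -c "
from h import *
print(tri((386,212),(341,244.5)))
go(.572,-.220,.070,-.018-np.pi)"
```

```text
grip_force: 0.0
(array([ 0.57391019, -0.22031963,  0.09201904]), np.float64(0.003350596683638289))
tip [ 0.5735 -0.2207  0.1222] psi 3.1231 t 26.82 -> turn 6.283 dxyz 0.0013 0.0007 0.0522 w 0.501 F [ 0.3 -0.4  0.6] q [ 0.86  0.77 -0.84  1.68  0.67  1.    1.34]
```

```bash
python3 shift.py '0 0 0.04 0 | 0 0 0.012 0 | 0 0 0 0 | 0 0 0 0'|grep wrist
python3 shift.py '0 0 0 0 | 0 0 0 0 | 0 0 0 0 | 0 0 0 0 | 0 0 0 0 | 0 0 0 0' 0 70|tail -3
python3 -c "
from h import *
go(.572,-.220,.070,-.018-np.pi)"
```

```text
wrist_force: [0.4, -0.4, 0.2]
wrist_force: [-1.2, -1.0, 5.7]
width: 0.244
grip_force: 68.3
tip [ 0.5735 -0.2219  0.07  ] psi 3.1215 t 28.07 -> turn 6.281 dxyz 0.0013 0.0017 0.0000 w 0.244 F [-1.2 -1.   5.7] q [ 0.83  0.84 -0.79  1.7   0.73  0.92  1.29]
```

```bash
python3 shift.py '0 0 -0.007 0 | 0 0 -0.007 0 | 0 0 0 0 | 0 0 0 0'|grep -E "pos|wrist|width"
python3 shift.py '0 0 0 0.1 | 0 0 0 0.1 | 0 0 0 0.1 | 0 0 0 0.1 | 0 0 0 0.1 | 0 0 0 0.1 | 0 0 0 0.1 | 0 0 0 0'|grep -E "pos|wrist|width"
python3 -c "
from h import *
print(arm.get_state()['ft_torque'])
go(.572,-.220,.070,3.1215-.7)"
```

```text
tcp_pos: [0.573, -0.2219, 0.2554]
wrist_force: [5.1, -1.8, -10.7]
width: 0.242
tcp_pos: [0.5734, -0.2209, 0.2555]
wrist_force: [7.0, -0.9, -11.1]
width: 0.246
[-0.09166108 -1.53020825 -0.04333764]
tip [ 0.5737 -0.2208  0.0825] psi 2.4214 t 29.57 -> turn -0.000 dxyz 0.0017 -0.0002 0.0125 w 0.246 F [  7.   -0.9 -11.1] q [ 0.75  0.77 -0.66  1.71  0.58  0.87  0.69]
```

```bash
python3 shift.py '0 0 0.007 0 | 0 0 0.006 0 | 0 0 0 0 | 0 0 0 0'|grep -E "pos|wrist|width"
python3 -c "
from h import *
print(arm.get_state()['ft_torque'])"
python3 shift.py '0 0 0 0 | 0 0 0 0 | 0 0 0 0 | 0 0 -0.03 0 | 0 0 -0.05 0 | 0 0 -0.05 0 | 0 0 0 0 | 0 0 0 0' .5|grep -E "wrist|width"
python3 shift.py '-0.05 0 0 0 | -0.05 0 0 0 | -0.05 0 0 0 | 0 0 0 0'|grep pos
python3 -c "
from h import *
t=grab('top');crop(t,350,170,460,300,4,'pics/t8.png')
s=grab('side');crop(s,290,210,390,330,4,'pics/s8.png')
go(.4126,-.2795,.2,2.42)
a=cv2.imread('pics/t8.png');b=cv2.imread('pics/s8.png');b=cv2.resize(b,(360,a.shape[0]))
cv2.imwrite('pics/c8.png',np.hstack([a,b]))"
```

```text
tcp_pos: [0.5734, -0.221, 0.2432]
wrist_force: [5.6, 0.3, -2.5]
width: 0.242
[ 0.29822195 -1.28177561 -0.05833204]
wrist_force: [-0.3, -0.7, -0.4]
width: 0.501
tcp_pos: [0.6862, -0.3229, 0.3689]
tip [ 0.6846 -0.3195  0.1972] psi 2.4223 t 31.68 -> turn 0.002 dxyz 0.2313 -0.1498 -0.0018 w 0.496 F [-0.5  0.6 -0.4] q [ 0.73  0.85 -0.68  1.2   0.52  1.26  0.92]
```

View pics/c8.png

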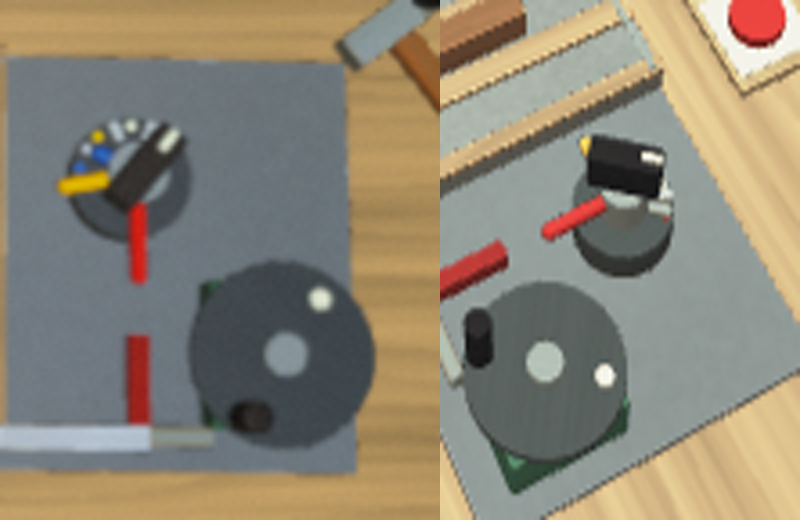

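The red rod faces the finger and the turret looks home. The gap is about 13 px, roughly 33 mm. Now the crank.

```bash
python3 shift.py '0.046 -0.03 0 0 | 0.046 -0.03 0 0 | 0.046 -0.03 0 0 | 0.046 -0.03 0 0 | 0.047 -0.03 0 0 | 0 0 0 -0.18 | 0 0 0 -0.18 | 0 0 0 -0.18' .45|grep pos
python3 shift.py '0 0 0 -0.18 | 0 0 0 0 | 0 0 0 0 | 0 0 0 0'|grep pos
python3 -c "
from h import *
go(.4133,-.2805,.075,np.pi)"
```

```text
tcp_pos: [0.4117, -0.2796, 0.3723]
tcp_pos: [0.4128, -0.2806, 0.3727]
tip [ 0.4127 -0.2806  0.1997] psi 3.1403 t 33.17 -> turn -0.001 dxyz -0.0006 0.0001 0.1247 w 0.448 F [ 0.  -0.8  0.4] q [ 1.27  0.5  -0.97  1.92  0.5   0.98  1.63]
```

```bash
python3 shift.py '0 0 0.05 0 | 0 0 0.05 0 | 0 0 0.02 0 | 0 0 0.005 0 | 0 0 0 0 | 0 0 0 0'|grep wrist
python3 shift.py '0 0 0 0 | 0 0 0 0 | 0 0 0 0 | 0 0 0 0 | 0 0 0 0 | 0 0 0 0' 0 40|tail -3
python3 -c "
from h import *
go(.4133,-.2805,.075,np.pi);s=arm.get_state()['tcp_pos'];d=s[:2]-[.451,-.3145];print(np.hypot(*d),np.degrees(np.arctan2(d[1],d[0])))
a0=np.radians(137.7)
for k in range(0,24):
    a=a0-np.radians(15)*k;b=a-np.radians(15);print(int(round(np.degrees(a))),'%.4f %.4f'%(-.05*(np.cos(b)-np.cos(a)),.05*(np.sin(b)-np.sin(a))),end='; ')
"
```

```text
wrist_force: [-0.1, 0.6, 0.4]
wrist_force: [-0.7, -2.0, 7.0]
width: 0.231
grip_force: 38.8
tip [ 0.4138 -0.2818  0.0758] psi 3.1414 t 34.67 -> turn -0.000 dxyz 0.0002 0.0009 0.0008 w 0.231 F [-0.7 -2.   7. ] q [ 1.13  0.68 -0.8   2.    0.71  0.77  1.46]
0.04996304543265235 138.56313598688197
138 -0.0100 0.0084; 123 -0.0118 0.0056; 108 -0.0128 0.0023; 93 -0.0130 -0.0011; 78 -0.0123 -0.0044; 63 -0.0107 -0.0074; 48 -0.0084 -0.0100; 33 -0.0056 -0.0118; 18 -0.0023 -0.0128; 3 0.0011 -0.0130; -12 0.0044 -0.0123; -27 0.0074 -0.0107; -42 0.0100 -0.0084; -57 0.0118 -0.0056; -72 0.0128 -0.0023; -87 0.0130 0.0011; -102 0.0123 0.0044; -117 0.0107 0.0074; -132 0.0084 0.0100; -147 0.0056 0.0118; -162 0.0023 0.0128; -177 -0.0011 0.0130; -192 -0.0044 0.0123; -207 -0.0074 0.0107;
```

```bash
python3 shift.py '-0.01 0.0084 0 0 | -0.0118 0.0056 0 0 | -0.0128 0.0023 0 0 | -0.013 -0.0011 0 0 | -0.0123 -0.0044 0 0 | -0.0107 -0.0074 0 0 | -0.0084 -0.01 0 0 | -0.0056 -0.0118 0 0'|grep -E "pos|force"
python3 shift.py '-0.0023 -0.0128 0 0 | 0.0011 -0.013 0 0 | 0.0044 -0.0123 0 0 | 0.0074 -0.0107 0 0 | 0.01 -0.0084 0 0 | 0.0118 -0.0056 0 0 | 0.0128 -0.0023 0 0 | 0.013 0.0011 0 0'|grep -E "pos|force"
python3 -c "
from h import *
s=arm.get_state()['tcp_pos'];d=s[:2]-[.451,-.3145];print(np.hypot(*d),np.degrees(np.arctan2(d[1],d[0])),s)
t=grab('top');np.save('t9.npy',t);crop(t,240,170,450,300,3.8,'pics/t9.png')"
```

```text
tcp_pos: [0.499, -0.2985, 0.2489]
wrist_force: [0.3, 2.8, 6.6]
grip_force: 39.1
tcp_pos: [0.4401, -0.363, 0.2488]
wrist_force: [4.1, 6.6, 8.0]
grip_force: 39.5
0.04967761218623184 -102.72469475645357 [ 0.44005768 -0.36295752  0.2488346 ]
```

View pics/t9.png

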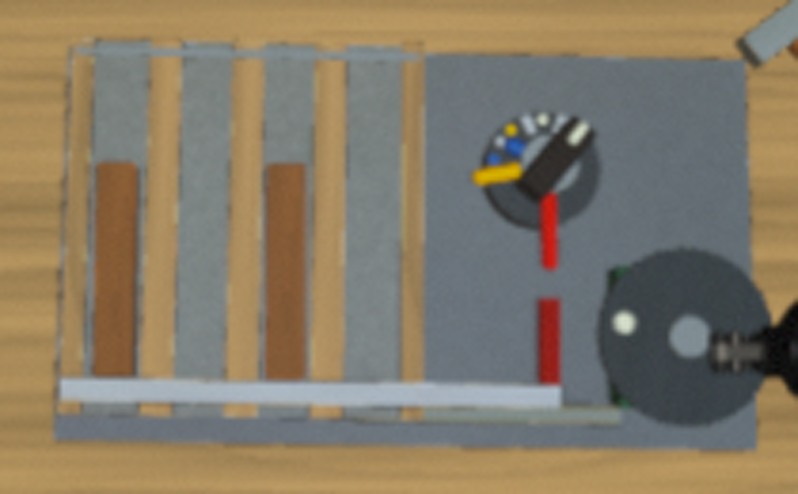

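The pusher has advanced to the blanks. The finger-to-rod gap is about 28 crop px, roughly 20 mm. I'll wind another 270° and look again.

```bash
python3 shift.py '0.0123 0.0044 0 0 | 0.0107 0.0074 0 0 | 0.0084 0.01 0 0 | 0.0056 0.0118 0 0 | 0.0023 0.0128 0 0 | -0.0011 0.013 0 0 | -0.0044 0.0123 0 0 | -0.0074 0.0107 0 0'|grep -E "pos|force"
python3 shift.py '-0.01 0.0084 0 0 | -0.0118 0.0056 0 0 | -0.0128 0.0023 0 0 | -0.013 -0.0011 0 0 | -0.0123 -0.0044 0 0 | -0.0107 -0.0074 0 0 | 0 0 0 0 | 0 0 0 0'|grep -E "pos|force"
python3 -c "
from h import *
s=arm.get_state()['tcp_pos'];d=s[:2]-[.451,-.3145];print(np.hypot(*d),np.degrees(np.arctan2(d[1],d[0])),s)
t=grab('top');np.save('t10.npy',t)
hs=cv2.cvtColor(t,cv2.COLOR_RGB2HSV)
for T in (np.load('t9.npy'),t):
    print([int(v) for v in cv2.cvtColor(T,cv2.COLOR_RGB2HSV)[236:256,384,1]])
    for c in blobs(T,(0,120,60),(12,255,255),8,(378,215,390,285)): print(cv2.boundingRect(c))
"
```

```text
tcp_pos: [0.4129, -0.2824, 0.2488]
wrist_force: [-1.8, -2.5, 12.5]
grip_force: 41.1
tcp_pos: [0.4852, -0.2774, 0.2489]
wrist_force: [5.5, 3.6, 6.3]
grip_force: 40.1
0.050425021546182544 47.290921469764115 [ 0.48520209 -0.27744733  0.24890886]
[229, 234, 230, 224, 171, 48, 26, 34, 35, 39, 34, 16, 91, 184, 204, 218, 214, 211, 214, 205]
(382, 249, 5, 22)
(382, 220, 5, 21)
[232, 231, 235, 226, 176, 54, 24, 40, 156, 210, 208, 204, 210, 216, 210, 216, 204, 211, 207, 219]
(382, 244, 5, 22)
(382, 220, 5, 21)
```

Gap is now about 3 px (~8 mm, ~145° of wheel). Another 90°, then small steps with a force check.

```bash
cat > c.py <<'E'
from h import *
s=arm.get_state();d=s['tcp_pos'][:2]-[.451,-.3145];a=np.arctan2(d[1],d[0]);F=s['wrist_force'][:2]
print("ang %.1f r %.4f Ft(cw resist) %.1f Fr %.1f"%(np.degrees(a),np.hypot(*d),-F@[np.sin(a),-np.cos(a)],F@[np.cos(a),np.sin(a)]))
E
python3 shift.py '-0.0084 -0.01 0 0 | -0.0056 -0.0118 0 0 | -0.0023 -0.0128 0 0 | 0.0011 -0.013 0 0 | 0.0044 -0.0123 0 0 | 0.0074 -0.0107 0 0 | 0 0 0 0 | 0 0 0 0'>/dev/null; python3 c.py
python3 shift.py '0.01 -0.0084 0 0 | 0 0 0 0 | 0 0 0 0'>/dev/null; python3 c.py
python3 -c "
from h import *
T=grab('top');h=cv2.cvtColor(T,cv2.COLOR_RGB2HSV)
for x in (383,384,385): print([int(v) for v in h[237:250,x,1]],[int(v) for v in h[237:250,x,2]])"
```

```text
ang -44.7 r 0.0501 Ft(cw resist) -0.5 Fr -0.9
ang -59.6 r 0.0500 Ft(cw resist) -1.5 Fr -2.5
[213, 208, 194, 132, 79, 174, 207, 202, 209, 202, 204, 214, 211] [169, 168, 162, 141, 123, 142, 144, 143, 143, 145, 144, 142, 144]
[229, 233, 228, 175, 118, 190, 202, 204, 208, 212, 205, 212, 210] [200, 199, 192, 166, 128, 142, 145, 146, 146, 143, 147, 144, 147]
[216, 220, 213, 167, 103, 180, 201, 203, 203, 201, 204, 201, 203] [202, 199, 195, 168, 131, 142, 146, 146, 146, 146, 146, 147, 147]
```

```bash
python3 shift.py '0.0059 -0.0029 0 0 | 0 0 0 0 | 0 0 0 0'>/dev/null; python3 c.py
python3 shift.py '0.0062 -0.0021 0 0 | 0 0 0 0 | 0 0 0 0'>/dev/null; python3 c.py
python3 shift.py '0.0032 -0.0008 0 0 | 0 0 0 0 | 0 0 0 0'>/dev/null; python3 c.py
python3 -c "
from h import *
T=grab('top');h=cv2.cvtColor(T,cv2.COLOR_RGB2HSV)
for x in (383,384,385): print([int(v) for v in h[237:250,x,1]],[int(v) for v in h[237:250,x,2]])"
```

```text
ang -66.8 r 0.0498 Ft(cw resist) -1.0 Fr -2.0
ang -74.3 r 0.0497 Ft(cw resist) -0.1 Fr -2.6
ang -77.7 r 0.0496 Ft(cw resist) -0.6 Fr -2.3
[212, 206, 196, 150, 118, 192, 208, 205, 199, 202, 205, 209, 209] [168, 168, 163, 143, 127, 138, 141, 144, 145, 143, 144, 143, 145]
[243, 229, 228, 201, 151, 194, 222, 202, 208, 206, 205, 205, 215] [196, 199, 192, 166, 133, 143, 141, 145, 145, 145, 147, 147, 146]
[219, 223, 218, 186, 139, 195, 207, 212, 207, 209, 198, 204, 204] [200, 199, 194, 170, 136, 141, 144, 142, 144, 143, 147, 146, 146]
```

```bash
python3 shift.py '0.0034 -0.0006 0 0 | 0 0 0 0 | 0 0 0 0'>/dev/null; python3 c.py
python3 shift.py '0.0035 -0.0004 0 0 | 0 0 0 0 | 0 0 0 0'>/dev/null; python3 c.py
python3 shift.py '0.0035 -0.0001 0 0 | 0 0 0 0 | 0 0 0 0'>/dev/null; python3 c.py
```

```text
ang -81.6 r 0.0495 Ft(cw resist) -0.1 Fr -2.8
ang -85.7 r 0.0495 Ft(cw resist) -0.7 Fr -2.1
ang -89.6 r 0.0494 Ft(cw resist) 0.8 Fr -2.5
```

```bash
python3 -c "
from h import *
T=grab('top');h=cv2.cvtColor(T,cv2.COLOR_RGB2HSV)
for x in (383,384,385): print([int(v) for v in h[237:250,x,1]],[int(v) for v in h[237:250,x,2]])"
```

```text
[211, 208, 199, 176, 173, 196, 207, 209, 202, 208, 204, 202, 206] [169, 167, 164, 146, 134, 142, 143, 140, 143, 142, 144, 144, 145]
[232, 234, 238, 213, 183, 202, 210, 203, 208, 202, 212, 208, 205] [199, 198, 191, 170, 139, 143, 143, 146, 145, 145, 144, 146, 148]
[224, 223, 217, 191, 165, 199, 205, 207, 204, 208, 208, 203, 204] [198, 199, 195, 174, 139, 142, 144, 143, 145, 145, 145, 147, 146]
```

```bash
python3 shift.py '0.0018 0 0 0 | 0 0 0 0 | 0 0 0 0'>/dev/null; python3 c.py
python3 shift.py '0.0018 0.0001 0 0 | 0 0 0 0 | 0 0 0 0'>/dev/null; python3 c.py
python3 shift.py '0.0018 0.0002 0 0 | 0 0 0 0 | 0 0 0 0'>/dev/null; python3 c.py
```

```text
ang -91.6 r 0.0494 Ft(cw resist) 1.0 Fr -3.1
ang -93.6 r 0.0494 Ft(cw resist) 1.3 Fr -2.5
ang -95.7 r 0.0493 Ft(cw resist) 0.7 Fr -2.4
```

```bash
python3 shift.py '0.0018 0.0002 0 0 | 0 0 0 0 | 0 0 0 0'>/dev/null; python3 c.py
python3 shift.py '0.0018 0.0003 0 0 | 0 0 0 0 | 0 0 0 0'>/dev/null; python3 c.py
python3 shift.py '0.0018 0.0003 0 0 | 0 0 0 0 | 0 0 0 0'>/dev/null; python3 c.py
python3 -c "
from h import *
T=grab('top');h=cv2.cvtColor(T,cv2.COLOR_RGB2HSV)
for x in (383,384,385): print([int(v) for v in h[237:250,x,1]],[int(v) for v in h[237:250,x,2]])"
```

```text
ang -97.7 r 0.0493 Ft(cw resist) 0.9 Fr -2.9
ang -99.8 r 0.0493 Ft(cw resist) 1.1 Fr -3.1
ang -101.9 r 0.0493 Ft(cw resist) 1.4 Fr -2.5
[211, 205, 197, 186, 188, 209, 207, 205, 207, 205, 205, 207, 209] [168, 168, 163, 145, 136, 139, 142, 142, 143, 142, 144, 143, 145]
[236, 242, 227, 224, 204, 205, 207, 211, 204, 206, 208, 203, 206] [198, 196, 193, 170, 144, 144, 143, 144, 145, 146, 145, 146, 147]
[227, 215, 217, 210, 191, 207, 200, 202, 210, 207, 204, 203, 200] [200, 200, 195, 171, 143, 143, 144, 145, 143, 143, 145, 147, 148]
```

```bash
python3 shift.py '0.0018 0.0004 0 0 | 0 0 0 0 | 0 0 0 0'>/dev/null; python3 c.py
python3 shift.py '0.0017 0.0005 0 0 | 0 0 0 0 | 0 0 0 0'>/dev/null; python3 c.py
python3 shift.py '0.0017 0.0005 0 0 | 0 0 0 0 | 0 0 0 0'>/dev/null; python3 c.py
```

```text
ang -103.9 r 0.0493 Ft(cw resist) 1.9 Fr -3.0
ang -106.0 r 0.0493 Ft(cw resist) 1.9 Fr -3.5
ang -108.0 r 0.0492 Ft(cw resist) 2.0 Fr -2.3
```

```bash
python3 shift.py '0.0017 0.0006 0 0 | 0 0 0 0 | 0 0 0 0'>/dev/null; python3 c.py
python3 shift.py '0.0016 0.0006 0 0 | 0 0 0 0 | 0 0 0 0'>/dev/null; python3 c.py
python3 shift.py '0.0016 0.0007 0 0 | 0 0 0 0 | 0 0 0 0'>/dev/null; python3 c.py
python3 -c "
from h import *
T=grab('top');h=cv2.cvtColor(T,cv2.COLOR_RGB2HSV)
for x in (383,384,385): print([int(v) for v in h[237:250,x,1]],[int(v) for v in h[237:250,x,2]])"
```

```text
ang -110.0 r 0.0492 Ft(cw resist) 1.3 Fr -3.4
ang -111.9 r 0.0492 Ft(cw resist) 1.4 Fr -3.9
ang -113.9 r 0.0492 Ft(cw resist) 1.7 Fr -2.5
[212, 213, 200, 193, 198, 200, 207, 201, 198, 208, 209, 198, 205] [167, 165, 162, 147, 144, 144, 142, 142, 144, 142, 144, 147, 144]
[224, 232, 231, 222, 215, 211, 206, 206, 209, 206, 208, 206, 205] [198, 198, 194, 171, 145, 144, 145, 145, 144, 145, 146, 147, 149]
[222, 225, 225, 212, 204, 210, 200, 199, 207, 201, 203, 204, 208] [199, 197, 194, 173, 146, 142, 145, 145, 143, 146, 146, 144, 146]
```

```bash
python3 shift.py '0.0016 0.0007 0 0 | 0 0 0 0 | 0 0 0 0'>/dev/null; python3 c.py
python3 shift.py '0.0016 0.0008 0 0 | 0 0 0 0 | 0 0 0 0'>/dev/null; python3 c.py
python3 shift.py '0.0015 0.0008 0 0 | 0 0 0 0 | 0 0 0 0'>/dev/null; python3 c.py
```

```text
ang -115.8 r 0.0493 Ft(cw resist) 1.2 Fr -2.7
ang -117.9 r 0.0492 Ft(cw resist) 1.9 Fr -4.1
ang -119.8 r 0.0492 Ft(cw resist) 0.8 Fr -2.4
```

```bash
python3 shift.py '0.0015 0.0009 0 0 | 0 0 0 0 | 0 0 0 0'>/dev/null; python3 c.py
python3 shift.py '0.0015 0.0009 0 0 | 0 0 0 0 | 0 0 0 0'>/dev/null; python3 c.py
python3 shift.py '0.0014 0.001 0 0 | 0 0 0 0 | 0 0 0 0'>/dev/null; python3 c.py
python3 -c "
from h import *
T=grab('top');h=cv2.cvtColor(T,cv2.COLOR_RGB2HSV)
for x in (383,384,385): print([int(v) for v in h[237:250,x,1]],[int(v) for v in h[237:250,x,2]])
S=grab('side');crop(S,270,210,370,320,5,'pics/s11.png')"
```

```text
ang -121.8 r 0.0493 Ft(cw resist) 2.6 Fr -4.5
ang -123.7 r 0.0493 Ft(cw resist) 2.6 Fr -4.5
ang -125.6 r 0.0493 Ft(cw resist) 2.6 Fr -4.2
[210, 208, 211, 204, 202, 204, 210, 205, 202, 210, 204, 202, 206] [169, 168, 162, 146, 143, 141, 142, 143, 144, 142, 144, 145, 145]
[238, 234, 229, 221, 208, 202, 199, 208, 206, 199, 208, 213, 203] [198, 197, 190, 165, 146, 144, 146, 145, 145, 147, 146, 145, 148]
[220, 218, 216, 214, 210, 203, 205, 202, 200, 197, 203, 205, 206] [199, 201, 192, 166, 146, 143, 143, 145, 144, 146, 146, 147, 147]
```

View pics/s11.png

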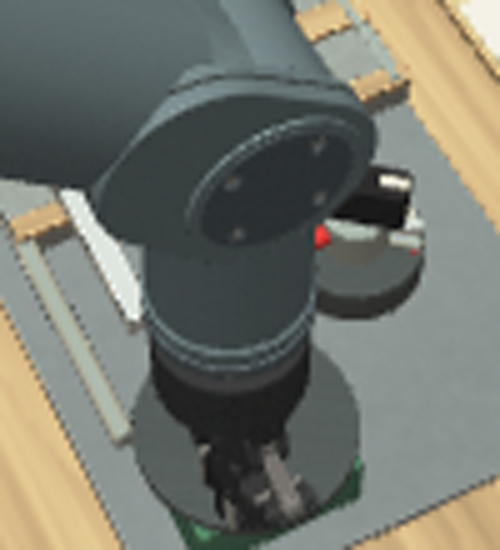

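```bash
python3 shift.py '0.0014 0.001 0 0 | 0 0 0 0 | 0 0 0 0'>/dev/null; python3 c.py
python3 shift.py '0.0014 0.0011 0 0 | 0 0 0 0 | 0 0 0 0'>/dev/null; python3 c.py
```

```text
ang -127.5 r 0.0493 Ft(cw resist) 2.6 Fr -4.1
ang -129.6 r 0.0493 Ft(cw resist) 3.7 Fr -4.2
```

```bash
python3 shift.py '0.0013 0.0011 0 0 | 0 0 0 0 | 0 0 0 0'>/dev/null; python3 c.py
python3 shift.py '0 0 0 0 | 0 0 0 0'>/dev/null; python3 c.py
python3 -c "
from h import *
T=grab('top');h=cv2.cvtColor(T,cv2.COLOR_RGB2HSV)
for x in (383,384,385): print([int(v) for v in h[237:250,x,1]],[int(v) for v in h[237:250,x,2]])
for T in (np.load('t10.npy'),T): # bar front edge height profile
  print([int(v) for v in T[258:278,365,2]],[int(v) for v in T[258:278,340,2]])"
```

```text
ang -131.4 r 0.0493 Ft(cw resist) 3.1 Fr -4.8
ang -131.4 r 0.0493 Ft(cw resist) 3.4 Fr -3.4
[208, 206, 212, 205, 206, 207, 203, 205, 205, 208, 205, 209, 201] [169, 167, 161, 144, 141, 142, 143, 142, 142, 145, 143, 143, 146]
[229, 229, 230, 218, 204, 209, 199, 200, 206, 209, 199, 202, 210] [197, 197, 187, 159, 146, 144, 145, 145, 145, 144, 146, 148, 147]
[219, 222, 216, 208, 208, 203, 209, 205, 205, 199, 203, 209, 203] [199, 198, 190, 163, 145, 143, 143, 144, 144, 146, 146, 144, 148]
[121, 124, 123, 123, 124, 127, 121, 118, 144, 192, 195, 193, 196, 196, 178, 131, 122, 111, 101, 120] [133, 134, 135, 135, 134, 135, 135, 133, 155, 194, 192, 193, 191, 179, 139, 131, 131, 130, 130, 130]
[122, 123, 123, 128, 156, 197, 194, 194, 191, 192, 174, 116, 121, 124, 123, 121, 120, 113, 99, 119] [134, 134, 135, 130, 144, 190, 194, 192, 190, 178, 147, 134, 136, 133, 131, 131, 130, 131, 132, 133]
```

```bash
python3 shift.py '0.0013 0.0012 0 0 | 0 0 0 0 | 0 0 0 0'>/dev/null; python3 c.py
python3 shift.py '0.0012 0.0012 0 0 | 0 0 0 0 | 0 0 0 0'>/dev/null; python3 c.py
python3 shift.py '0 0 0 0 | 0 0 0 0'>/dev/null; python3 c.py
```

```text
ang -133.4 r 0.0493 Ft(cw resist) 3.1 Fr -5.1
ang -135.3 r 0.0493 Ft(cw resist) 4.1 Fr -4.2
ang -135.3 r 0.0493 Ft(cw resist) 3.8 Fr -3.4
```

```bash
cat > e.py <<'E'
from h import *
T=np.mean([grab('top').astype(float) for _ in range(6)],0)
f=T[236:246,382:387,0].mean(1)
print("R",f.round(1),"bar",T[258:266,300:380,2].mean(1).round(1), "sum",T[258:266,300:380,2].mean(1).sum().round(2))
E
python3 e.py; python3 c.py
python3 shift.py '0 0 0 0 | 0 0 0 0 | 0 0 0 0' .32 40 |tail -3; python3 c.py; python3 e.py
```

```text
R [169.7 169.3 168.9 162.5 145.  138.  138.4 138.6 138.7 138.8] bar [108.3 108.5 109.3 120.5 154.7 189.3 191.8 191.7] sum 1174.21
ang -135.3 r 0.0493 Ft(cw resist) 3.4 Fr -4.2
wrist_force: [0.3, -4.9, -1.2]
width: 0.314
grip_force: 2.3
ang -136.8 r 0.0511 Ft(cw resist) 3.7 Fr 3.2
R [169.9 169.7 168.7 164.2 149.1 138.7 138.1 138.3 138.4 139.1] bar [108.2 108.4 109.1 117.6 148.9 186.9 191.5 191.8] sum 1162.48
```

```bash
python3 shift.py '0 0 0 0 | 0 0 0 0 | 0 0 0 0' .45 |tail -3; python3 c.py; python3 e.py; python3 e.py
```

```text
wrist_force: [-0.5, -1.2, -0.7]
width: 0.45
grip_force: 0.8
ang -137.4 r 0.0496 Ft(cw resist) 0.6 Fr 1.2
R [169.5 169.5 169.4 164.4 148.9 138.7 138.2 138.4 138.7 139. ] bar [108.3 108.5 108.6 113.3 140.  181.5 191.  191.9] sum 1143.05
R [169.2 169.3 169.4 164.1 148.5 138.9 138.2 138.7 138.7 138.5] bar [108.2 108.5 108.6 112.8 139.  180.6 191.  191.9] sum 1140.53
```

```bash
cat > w.py <<'E'
from h import *
T=np.mean([grab('top').astype(float) for _ in range(4)],0)
for z,lo,roi in((.063,150,(398,236,446,282)),):
    x0,y0,x1,y1=roi;I=T[y0:y1,x0:x1].min(2);m=(I>lo).astype(np.uint8)
    n,l,st,c=cv2.connectedComponentsWithStats(m)
    for i in range(1,n):
        if 3<st[i,4]<60:
            k=(l==i)|cv2.dilate((l==i).astype(np.uint8),np.ones((3,3))).astype(bool);w=np.clip(I-70,0,None)*k;yy,xx=np.mgrid[y0:y1,x0:x1]
            P=plane('top',((w*xx).sum()/w.sum(),(w*yy).sum()/w.sum()),z)[0];d=P[:2]-[.451,-.3145];print("dot",P.round(4),"r %.4f ang %.1f"%(np.hypot(*d),np.degrees(np.arctan2(d[1],d[0]))),st[i,4])
E
python3 w.py
python3 shift.py '0 0 -0.03 0 | 0 0 -0.05 0 | 0 0 -0.05 0 | 0 0 -0.02 0 | 0 0 0 0 | 0 0 0 0' .6|tail -3; python3 e.py;python3 e.py;python3 w.py
cp t.npy /tmp/
python3 - <<'E'
from h import *
# initial dot for reference
import h
for f in('t.npy','t9.npy','t10.npy'):
    T=np.load(f).astype(float);h.grab=lambda n:T
    exec(open('w.py').read().replace('from h import *','').replace("grab('top')","T"))
E
```

```text
dot [ 0.4742 -0.2732  0.063 ] r 0.0473 ang 60.6 17
wrist_force: [-0.2, -0.8, -0.2]
width: 0.598
grip_force: 0.0
R [170.3 169.9 169.8 166.2 153.2 139.4 138.3 138.7 139.1 139.4] bar [108.5 108.8 108.8 111.6 134.6 175.8 190.8 192.4] sum 1131.29
R [170.1 169.9 170.  166.2 152.9 139.5 138.3 138.6 138.7 139.3] bar [108.6 108.8 108.6 111.6 134.6 175.8 190.8 192.4] sum 1131.24
dot [ 0.4706 -0.2715  0.063 ] r 0.0473 ang 65.4 18
dot [ 0.4886 -0.3389  0.063 ] r 0.0449 ang -33.0 15
dot [ 0.4627 -0.2687  0.063 ] r 0.0473 ang 75.6 19
dot [ 0.4204 -0.3421  0.063 ] r 0.0412 ang -138.0 5
```

```bash
python3 shift.py '0 -0.05 0 0 | 0 -0.05 0 0 | 0 -0.03 0 0 | 0 0 0 0 | 0 0 0 0'|grep pos
python3 e.py; python3 w.py; python3 -c "
from h import *
T=np.mean([grab('top').astype(float) for _ in range(6)],0)
h=cv2.cvtColor(T.round().astype(np.uint8),cv2.COLOR_RGB2HSV)
for x in (383,384,385): print([int(v) for v in h[237:250,x,1]],[int(v) for v in h[237:250,x,2]])
t=T.round().astype(np.uint8)
s=grab('side')
a=cv2.resize(t[180:290,250:450,::-1],(720,396),interpolation=cv2.INTER_CUBIC)
cv2.imwrite('pics/f0.png',a)
cv2.imwrite('pics/f.png',np.vstack([a[:, :],np.hstack([cv2.resize(s[195:305,240:375,::-1],(245,200)),cv2.resize(s[225:285,270:370,::-1],(333,200),interpolation=cv2.INTER_CUBIC),np.zeros((200,142,3),np.uint8)])]))
for c in blobs(t,(8,140,60),(16,255,150),60,(250,180,350,295))[:4]: print(cv2.minAreaRect((plane('top',c.reshape(-1,2).astype(float),.058)[:,:2]*1000).astype(np.float32)))
"
```

```text
tcp_pos: [0.4151, -0.4773, 0.3976]
R [163.5 163.5 163.6 159.4 146.7 134.1 132.5 133.  133.7 133.7] bar [104.1 104.5 104.4 107.1 129.2 169.  183.5 185. ] sum 1086.86
dot [ 0.4706 -0.2715  0.063 ] r 0.0473 ang 65.5 17
[211, 209, 203, 184, 204, 204, 205, 207, 207, 205, 207, 211, 202] [162, 162, 156, 143, 136, 136, 137, 137, 138, 139, 138, 138, 140]
[232, 232, 229, 224, 210, 205, 205, 208, 208, 209, 208, 208, 210] [191, 191, 186, 165, 141, 139, 139, 140, 140, 140, 140, 140, 141]
[220, 218, 221, 212, 208, 205, 202, 202, 202, 204, 206, 208, 206] [192, 193, 187, 167, 141, 138, 139, 139, 140, 140, 140, 140, 141]
((526.334716796875, 82.81822204589844), (25.934324264526367, 144.05392456054688), 88.3412094116211)
((521.4136962890625, -34.619041442871094), (21.36966323852539, 141.0832977294922), 89.37407684326172)
```

View pics/f.png

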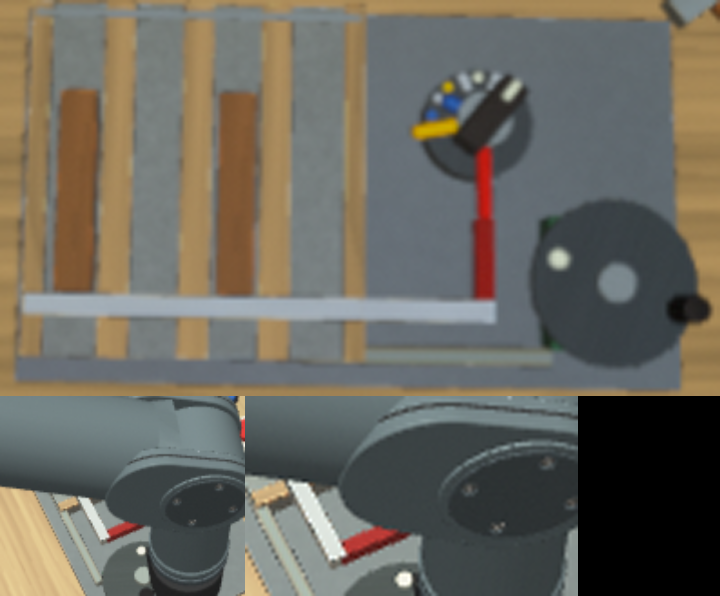

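The finger meets the rod with no visible gap. The left blank looks 1–3 mm clear of the bar, because the drive relaxed after release. I'll nudge both blanks back against the bar with the closed fingers.

```bash
python3 shift.py '-0.026 0.055 0 0 | -0.026 0.055 0 0 | -0.026 0.055 0 0 | -0.026 0.055 0 0 | -0.026 0.055 0 0 | -0.026 0.055 0 0 | -0.026 0.055 0 0 | -0.024 0.055 0 0' 0 20|grep pos
python3 shift.py '0 0 0 0 | 0 0 0 0 | 0 0 0 0'|grep pos
python3 -c "
from h import *
go(.625,-.0368,.045,np.pi-.018)"
```

```text
tcp_pos: [0.6213, -0.0366, 0.3977]
tcp_pos: [0.6204, -0.0402, 0.3974]
tip [ 0.6203 -0.0404  0.2244] psi 3.1391 t 58.48 -> turn 0.016 dxyz -0.0046 0.0037 0.1794 w 0.0 F [ 0.  -0.1 -0.1] q [ 0.6   0.67 -0.91  1.59  0.56  1.17  1.13]
```

```bash
python3 shift.py '-0.0046 0.0037 0.05 0.016 | 0 0 0.05 0 | 0 0 0.05 0 | 0 0 0.029 0 | 0 0 0 0 | 0 0 0 0 | 0 0 0 0'|grep -E "pos|wrist"
python3 shift.py '0.006 0 0 0 | 0 0 0 0 | 0 0 0 0'|grep -E "pos|wrist"
for i in 1; do python3 shift.py '0.003 0 0 0 | 0 0 0 0 | 0 0 0 0'|grep -E "pos|wrist"; done
python3 e.py
```

```text
tcp_pos: [0.6259, -0.0348, 0.2205]
wrist_force: [-0.3, -0.6, -0.3]
tcp_pos: [0.6192, -0.0345, 0.2189]
wrist_force: [-0.3, 0.1, -0.1]
tcp_pos: [0.6162, -0.0344, 0.2187]
wrist_force: [0.1, 0.4, 0.5]
R [73.5 74.2 74.  74.1 73.6 73.2 73.3 73.4 72.8 73.2] bar [ 97.6  98.2  98.9 102.3 126.3 164.3 172.8 174.9] sum 1035.25
```

```bash
python3 shift.py '0.002 0 0 0 | 0 0 0 0 | 0 0 0 0'|grep -E "pos|wrist"
python3 shift.py '0.002 0 0 0 | 0 0 0 0 | 0 0 0 0'|grep -E "pos|wrist"
python3 shift.py '0.002 0 0 0 | 0 0 0 0 | 0 0 0 0'|grep -E "pos|wrist"
```

```text
tcp_pos: [0.6142, -0.0344, 0.2187]
wrist_force: [0.5, 0.5, -0.2]
tcp_pos: [0.6122, -0.0344, 0.2187]
wrist_force: [-0.1, 0.2, 0.0]
tcp_pos: [0.6102, -0.0343, 0.2187]
wrist_force: [0.2, 0.4, 0.4]
```

```bash
for i in 0; do python3 shift.py '0.001 0 0 0 | 0 0 0 0 | 0 0 0 0'|grep wrist
python3 shift.py '0.001 0 0 0 | 0 0 0 0 | 0 0 0 0'|grep wrist
python3 shift.py '0.001 0 0 0 | 0 0 0 0 | 0 0 0 0'|grep -E "pos|wrist"; done
```

```text
wrist_force: [-0.6, -0.2, -0.4]
wrist_force: [0.7, 0.1, -0.5]
tcp_pos: [0.6073, -0.0343, 0.2187]
wrist_force: [1.0, 0.2, 0.3]
```

```bash
python3 shift.py '0.001 0 0 0 | 0 0 0 0 | 0 0 0 0'|grep wrist
python3 shift.py '0.001 0 0 0 | 0 0 0 0 | 0 0 0 0'|grep -E "pos|wrist"; python3 -c "
from h import *
t=grab('top')
for c in blobs(t,(8,140,60),(16,255,150),60,(250,180,350,295))[:4]: print(cv2.boundingRect(c))
for x in (267,271): print(x,[int(v) for v in t[255:266,x,2]])
for x in (314,317): print(x,[int(v) for v in t[255:266,x,2]])"
```

```text
wrist_force: [4.5, -0.5, -0.2]
tcp_pos: [0.6064, -0.0342, 0.2194]
wrist_force: [7.6, 1.1, -0.3]
(265, 205, 12, 55)
(311, 211, 9, 50)
267 [54, 51, 53, 56, 55, 63, 121, 188, 192, 196, 195]
271 [54, 50, 55, 55, 53, 58, 117, 184, 194, 195, 195]
314 [57, 55, 54, 56, 55, 54, 66, 126, 192, 197, 197]
317 [52, 58, 54, 53, 54, 55, 64, 126, 193, 196, 198]
```

Blank in the -30 channel is firm against the bar. Same for the left one.

```bash
python3 shift.py '-0.02 0 0 0 | 0 0 -0.05 0 | 0 0 -0.03 0 | 0 0.06 0 0 | 0 0.06 0 0 | 0 0 0 0 | 0 0 0 0'|grep -E "pos|wrist"
python3 -c "
from h import *
go(.625,.0835,.045,np.pi-.018)"
```

```text
tcp_pos: [0.6264, 0.0851, 0.298]
wrist_force: [-0.4, -0.9, -0.2]
tip [0.626  0.0848 0.125 ] psi 3.1265 t 64.33 -> turn 0.003 dxyz 0.0012 -0.0015 0.0800 w -0.005 F [-0.4 -0.9 -0.2] q [ 0.34  0.79 -0.83  1.63  0.66  1.03  0.86]
```

```bash
python3 shift.py '0 -0.0015 0.05 0 | 0 0 0.03 0 | 0 0 0 0 | 0 0 0 0 | 0.006 0 0 0 | 0.002 0 0 0 | 0 0 0 0 | 0 0 0 0'|grep -E "pos|wrist"
python3 shift.py '0.002 0 0 0 | 0 0 0 0 | 0 0 0 0'|grep -E "pos|wrist"
python3 shift.py '0.002 0 0 0 | 0 0 0 0 | 0 0 0 0'|grep -E "pos|wrist"
```

```text
tcp_pos: [0.6192, 0.084, 0.2189]
wrist_force: [-0.6, -0.2, 0.7]
tcp_pos: [0.6171, 0.0841, 0.2186]
wrist_force: [-0.4, 0.2, -0.0]
tcp_pos: [0.615, 0.0842, 0.2187]
wrist_force: [-0.6, -0.1, -0.4]
```

```bash
python3 shift.py '0.002 0 0 0 | 0 0 0 0 | 0 0 0 0'|grep -E "wrist"
python3 shift.py '0.001 0 0 0 | 0 0 0 0 | 0 0 0 0'|grep -E "pos|wrist"
python3 shift.py '0.001 0 0 0 | 0 0 0 0 | 0 0 0 0'|grep -E "pos|wrist"
python3 shift.py '0.001 0 0 0 | 0 0 0 0 | 0 0 0 0'|grep -E "pos|wrist"
```

```text
wrist_force: [0.3, -0.6, 0.2]
tcp_pos: [0.6121, 0.0842, 0.2187]
wrist_force: [-0.3, 0.1, 0.6]
tcp_pos: [0.611, 0.0842, 0.2187]
wrist_force: [-0.1, -0.1, 0.1]
tcp_pos: [0.6102, 0.0842, 0.2187]
wrist_force: [0.4, 0.8, -0.5]
```

```bash
python3 shift.py '0.001 0 0 0 | 0 0 0 0 | 0 0 0 0'|grep -E "pos|wrist"
python3 shift.py '0.001 0 0 0 | 0 0 0 0 | 0 0 0 0'|grep -E "pos|wrist"
```

```text
tcp_pos: [0.6098, 0.0841, 0.2191]
wrist_force: [5.0, -0.8, -1.0]
tcp_pos: [0.6095, 0.0841, 0.2194]
wrist_force: [6.5, 0.6, -0.4]
```

```bash
python3 shift.py '-0.02 0 0 0 | 0 0 -0.05 0 | 0 0 -0.06 0 | 0 0 -0.06 0 | 0 0.06 0 0 | 0 0.06 0 0 | 0 0 0 0 | 0 0 0 0'|grep -E "pos|wrist"
python3 e.py;python3 w.py;python3 -c "
from h import *
T=np.mean([grab('top').astype(float) for _ in range(4)],0).round().astype(np.uint8)
h=cv2.cvtColor(T,cv2.COLOR_RGB2HSV)
for x in (383,384,385): print([int(v) for v in h[237:246,x,1]],[int(v) for v in h[237:246,x,2]])
for c in blobs(T,(8,140,60),(16,255,150),60,(250,180,350,295))[:4]: print(cv2.minAreaRect((plane('top',c.reshape(-1,2).astype(float),.058)[:,:2]*1000).astype(np.float32)))
s=grab('side')
for c in blobs(s,(4,90,40),(12,255,200),60,(240,170,345,260)): print('side',cv2.minAreaRect(c))
"
```

```text
tcp_pos: [0.6294, 0.2038, 0.3879]
wrist_force: [0.2, -0.3, 0.7]
R [178.3 178.1 178.2 174.  160.  146.2 144.8 145.4 145.7 145.9] bar [103.6 103.6 103.5 103.5 104.  112.5 125.3 125.7] sum 881.67
dot [ 0.4664 -0.2698  0.063 ] r 0.0473 ang 71.0 22
[213, 209, 198, 188, 205, 204, 204, 206, 204] [176, 176, 171, 155, 148, 149, 149, 150, 151]
[234, 231, 236, 228, 209, 205, 205, 206, 205] [209, 208, 201, 179, 154, 152, 152, 152, 153]
[222, 219, 220, 214, 206, 207, 206, 206, 208] [209, 210, 204, 182, 155, 150, 151, 151, 151]
((554.3419189453125, -34.98272705078125), (21.3607120513916, 75.22337341308594), 89.37328338623047)
side ((298.8941345214844, 221.01341247558594), (5.229581832885742, 42.87221908569336), 68.74949645996094)
side ((283.03778076171875, 195.9597625732422), (5.0868072509765625, 41.78096389770508), 69.775146484375)
```

```bash
python3 -c "
from bench import arm
print(arm.finish_job())"
```

```text
the job is handed in; nothing more can be done
None
```

The job is handed in: the offcut is in the bin, both blanks lie in channels pushed back against the bar, and the turret is turned to the red rod. The handwheel is wound until the finger meets the rod with no visible gap, though the wheel turned back about 25° after I let go, leaving up to about 0.3 mm of uncertainty at the bar. I did not measure that the turret dropped fully home, and the can, hammer and jar were left alone.

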